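Take the finished runner out of the skate sharpener

ROBOT

A 7-joint arm with a two-finger parallel gripper is mounted at the origin on the work surface. World frame = base frame: x ahead of the robot, y to its left, z up, the work surface at z = 0. Lengths are in m, angles in rad, forces in N, time in s.
With the tool pointing down it reaches from about 0.425 to 0.875 m from the base axis. Payload 4.7 kg.
Tool frame: the origin (TCP) lies at the very end of the fingers, on their centre line; the grasp point (between the pads) lies behind it (ctrl.tcp_to_grasp is the z of the grasp point in the tool frame, in m); z points along the fingers, y is the line along which they close (so a half turn about z gives the same grasp; the last joint's range is limited). The gripper opens to 87 mm and grips with 3 to 60 N. Pads are 19 mm wide; open, the fingers measure 117 mm over their backs; the gripper's body (75 mm by 190 mm) begins 51 mm behind the grasp point.
Start: joints at [1.174, 0.321, -0.07, 1.45, 0.023, 1.371, -0.057], TCP at [0.26, -0.596, 0.223] pointing down, gripper open.
Joint ranges: [-2.86, 2.86], [-0.3, 2.09], [-1.38, 1.24], [0.06, 2.45], [-1.56, 4.7], [0.09, 2.05], [-2.69, 2.69]. Speed limits (rad/s): [2.57, 2.57, 3.14, 3.14, 3.14, 3.14, 3.14].

INTERFACE

Orientations are given as a rotation vector (axis times angle).
In Python, from bench import ctrl gives the robot as it stands.
- The arm moves only by the tool step_arm, never from a script. Its argument "targets" is a list of rows, each a list of 7 numbers: the shift along the world's x, y, z in cm, then the turn, a rotation vector about the world's x, y, z in degrees, then the opening, from 0 (shut) to 1 (fully open). A call has exactly 5 rows; each row shifts and turns the commanded pose from where the row before left it; what a row does not reach is not made up. A row lasts 1/12 s, in which the tool goes at most 41.7 mm and 7.16 degrees, less where a joint would pass 70% of its speed; a pose out of reach is approached as far as the arm can. A call with a gripper value outside its range is refused whole. The fingers move at their own pace and stop on an object; "force" is the grip in N (left out, the last holds). Time passes only in rows, so rows that do not move let the fingers close, or fill a call up. It gives the time, the measured TCP pose, the force, the opening and the grip force at its end, in the units of the state.
- ctrl.get_state(): the state, without advancing time (a new reading comes with each control period).
- ctrl.get_image(name): name is "side" or "top" or "wrist"; returns (picture, depth): 400x640x3 uint8, red, green, blue; 400x640 float32, m along the optical axis (not along the pixel's ray), 0 where there is no reading.
- ctrl.camera_params(name): a dict with "intrinsics" (3x3 intrinsics, pixels), "distortion" ([k1, k2, p1, p2, k3] as OpenCV has them; the pictures are not rectified), "rvec" (rotation vector, rad) and "tvec" (3), from world to camera coordinates, as OpenCV has them; the wrist camera has in their place "hand_eye" (4x4, takes a point from camera to tool coordinates, whose origin is the TCP and whose axes are the flange's). Camera axes: x right, y down, z forward; pixel columns grow to the right and rows downward; lengths in m; the calibration is good to about 2 mm. A picture is of the moment at which its call begins: read the wrist's pose just before it. camera_params takes no time and is no camera call.
- ctrl.close_job(): hands the job in; it is judged then, once.
The state is a dict: "time": time; "joint_positions": joint angles; "qd": joint speeds; "joint_torque": joint torques, N m; "position": TCP position; "tool_rot": TCP orientation; "ft_force": force on the tool from outside, world axes, zero at the start; "torque": the same for the moment, N m; "grip_width": opening from 0.0 (shut) to 1.0 (fully open); "grip_force": force on a finger pad.
Only numpy, scipy, OpenCV 4.12 (cv2) and the standard library are available. Lean on these libraries where they do the work, as an engineer would, in place of code of your own. Each camera call takes 0.05 s, during which the arm holds its last target. There are 200 camera calls.

TASK

The runner in the jig is finished: first turn the drive switch, hung under the edge of the sharpener's table, fully off (its handle all the way towards the robot's side), then lift the clear drop guard by the black handle of its slotted stay and hook the end of the slot into the notch of the bracket on the housing, so that the guard stays up by itself. Draw the jig out from under the guard and set it down gently, flat in the middle of the rubber mat, while the guard is still hooked up. Then unhook the stay and lower the guard gently, without letting it drop, until it is fully down; do not disturb the other things on the bench.

Things in the scene. Friction and masses are not known exactly. Their poses are not given: they have to be found in the camera images.
- sharpener: bench skate sharpener, fixed, red; origin on the bench below the guard's middle. Its x runs along the guard, its y out of the machine over the work table (robot's left), -y into the housing. Steel table: top 75 mm up, 10 thick, x +-137, out to y = 145, overhanging the base by 55. Guide posts at x = +-124 (16 wide, 250 high). Roof top 215 mm up, y -15 to -245; dresser arm on it near x 95, y -200
- guard (a joint): height of the drop guard in m: 0 fully down, 0.085 top stop, 0.059 when hooked up. Clear panel in an aluminium frame, 228 wide (x), 10 thick (y), 75 high, in the plane y = 0 of the sharpener. Guard and stay together weigh 0.5 kg and fall when let go; about 6 N lifts them
- guard_edge (a point): middle of the guard's lower edge; 12 mm above the steel table when the guard is down, which leaves room only for the jig's 8 mm base plate
- stay (a joint): lean of the stay in rad: 0 upright, positive = top leaning into the machine (-y) over the roof; range -0.05 to 0.85, 0.54 when hooked. Flat steel bar 28 wide, 5 thick, 105 long with a slot 16 mm wide, hinged on the guard's top about sharpener x. With the guard down it can lean back only to about 0.22. Lightly stiff: it stays where left near upright
- stay_hinge (a point): the stay's hinge on the guard's top: sharpener x = 0, y = 0, height 160 mm plus the guard's height
- stay_grip (a point): where to hold the stay's handle: a black round bar of 16 mm diameter at the stay's top, 105 mm from the hinge, running along sharpener x from the stay towards the robot (x +10 to -85); this point is on its axis at x = -50. Pinched along sharpener y it can turn between the fingers. About 265 mm up with the guard down, 309 mm when hooked
- slot_end (a point): closed upper end of the stay's slot: centre of a round edge of 10 mm diameter, 80 mm from the hinge, on the straight line from hinge to handle axis. This edge hangs in the notch
- notch (a point): where slot_end lies when hooked: sharpener x 0, y -41, 288 mm up. The bracket, an upright plate 8 mm thick (x), enters the slot; the notch in its top: floor 5 mm below this point, from 5 mm on the guard side to 21 mm behind. Lip on the guard side 13 mm, horn behind 10 mm above the floor: bring slot_end over the lip 14 mm or more above this point, then let down; the weight draws it to the lip
- drive_switch (a joint): angle of the drive switch in rad: 0 to 0.3 at the start (running), 1.1 fully off at its stop. Grows anticlockwise seen from above: the handle swings towards the robot (sharpener -x). At 0 the handle points 0.55 rad from sharpener +y towards +x, at 1.1 as much towards -x. Stiff (0.12 N m), stays where left
- switch_axis (a point): the switch's vertical axis at handle height: sharpener x -20, y 128, 48 mm above the bench. A black knob of 48 mm diameter hangs here under the steel table, 35 to 59 mm above the bench; its handle bar reaches out past the table edge
- switch_grip (a point): point on the switch's handle bar, 82 mm from the axis; bar 14 mm wide, 18 high, reaching 100 mm from the axis, its middle 48 mm above the bench. This point is always 50 mm or more beyond the table edge
- jig: jig, loose, 0.6 to 0.9 kg, on the steel table, half under the guard; origin on its underside below its grip, about 85 mm outside the guard; y as the sharpener's. Base plate 150 (x) by 8 thick, y -137 to 55. Clamp inside the guard, 48 high, y -137 to -103, with a steel runner 190 long along x, out to y -148. Dark block under the grip, 28 high, y -5 to 55. Slid 75 mm along +y it clears the guard
- jig_grip (a point): middle of the jig's grip: a black bar 104 mm long along the jig's x, 16 mm thick (y), 20 mm high, its centre 60 mm above the jig's underside, near the jig's centre of mass
- jig_middle (a point): middle of the jig's footprint, on its underside, at jig y = -47
- mat: black rubber mat, fixed, 270 x 270 x 4 mm, flat on the bench to the left of the sharpener; origin at its middle on the bench, its top 4 mm up
- puck_a: rubber puck, 76 mm across, 25 high, not to be disturbed
- puck_b: another such puck, lying on the sharpener's roof at the back, not to be disturbed
- tub: white tub, 60 mm across, 95 high, not to be disturbed
- stone: honing stone, 130 x 45 x 25 mm, not to be disturbed
- tape: roll of tape, 100 mm across, 25 high, not to be disturbed
- driver: screwdriver, 200 mm long, lying, not to be disturbed
- spare: spare steel runner, 180 mm long, lying, not to be disturbed

How it is judged:
By the outcome, as a careful person would: the job done as asked, in the order asked, and still so for the second after the job is handed in, with the robot touching nothing.
It also fails if it takes over 72 s, if anything falls off the work surface, if the arm or the gripper's body presses on something with over 40 N, if the wrist force passes 120 N, or if a joint passes its speed limit or range.

## Working session

There is one attempt and no reset: what is moved stays moved. The work goes in short steps, Python scripts to look and compute and a tool call to move; the robot and the scene stay as the last step left them, time stands still between calls to the robot, and variables do not carry over. Pictures are saved under pics/ and viewed, at most 10 in all, crops included, and the job is handed in when it is done.

Besides the shell and the picture viewer there is one more tool, called after ">>>" as name([rows], argument=value, ...), one row to a line, values as JSON. step_arm: Moves the arm, as the interface text tells. Its arguments: {"type":"object","properties":{"targets":{"type":"array"},"force":{"type":"number"}},"required":["targets"]}

```bash
mkdir -p pics
cat > h.py <<'E'
import numpy as np, cv2
from bench import ctrl
def cam(n):
    p=ctrl.camera_params(n);K=np.array(p["intrinsics"],float);D=np.array(p["distortion"],float)
    if "rvec" in p:
        R=cv2.Rodrigues(np.array(p["rvec"],float))[0];t=np.array(p["tvec"],float).ravel()
        return K,D,R.T,-R.T@t
    s=ctrl.get_state();H=np.array(p["hand_eye"]);Rt=cv2.Rodrigues(np.array(s["tool_rot"],float))[0]
    return K,D,Rt@H[:3,:3],Rt@H[:3,3]+np.array(s["position"])
def ray(c,u,v):
    K,D,R,o=c
    n=cv2.undistortPoints(np.array([[[u,v]]],float),K,D)[0,0]
    return o,R@np.array([n[0],n[1],1.])
def at_z(c,u,v,z):
    o,d=ray(c,u,v);return o+d*(z-o[2])/d[2]
def at_d(c,u,v,dep):
    o,d=ray(c,u,v);return o+d*dep
def proj(c,P):
    K,D,R,o=c
    return cv2.projectPoints(np.atleast_2d((np.atleast_2d(P)-o)@R),np.zeros(3),np.zeros(3),K,D)[0][:,0]
def snap(n,f):
    c=cam(n);im,d=ctrl.get_image(n);cv2.imwrite(f"pics/{f}.png",im[:,:,::-1]);np.savez(f"pics/{f}.npz",d=d,K=c[0],D=c[1],R=c[2],o=c[3]);return c,im,d
def load(f):
    z=np.load(f"pics/{f}.npz");return (z["K"],z["D"],z["R"],z["o"]),cv2.imread(f"pics/{f}.png")[:,:,::-1],z["d"]
E
python3 - <<'E'
from h import *
for n in("top","side"):
    c,im,d=snap(n,n+"0");print(n,c[3],c[2][:,2])
s=ctrl.get_state();print(s, ctrl.tcp_to_grasp)
E
```

```text
top [0.27952797 0.08348022 1.4924653 ] [ 0.18667499  0.01601055 -0.98229126]
side [0.19453431 1.02536217 0.97190511] [ 0.24921504 -0.73831143 -0.62672809]
{'time': 0.1, 'joint_positions': array([ 1.17408232,  0.32173333, -0.07005896,  1.45155145,  0.02259704,
        1.37078516, -0.05686504]), 'qd': array([-4.82812886e-04, -1.59529008e-03,  1.43123321e-03, -1.12066561e-03,
        5.61308834e-06,  5.82197813e-04,  5.92632944e-04]), 'joint_torque': array([-3.04030018e-04, -4.92572057e+01, -4.05618399e-01, -3.13400209e+01,
       -6.40631374e-02,  3.94470873e-02,  9.91757042e-05]), 'position': array([ 0.25932773, -0.595494  ,  0.22158155]), 'tool_rot': array([-3.07393962e+00, -6.40501858e-01,  6.91030313e-04]), 'ft_force': array([0.12257452, 0.1948224 , 0.59423358]), 'torque': array([-0.00593574,  0.01624909,  0.00571961]), 'grip_force': 0.0, 'grip_width': 0.9986104626272688} -0.0187
```

View pics/top0.png

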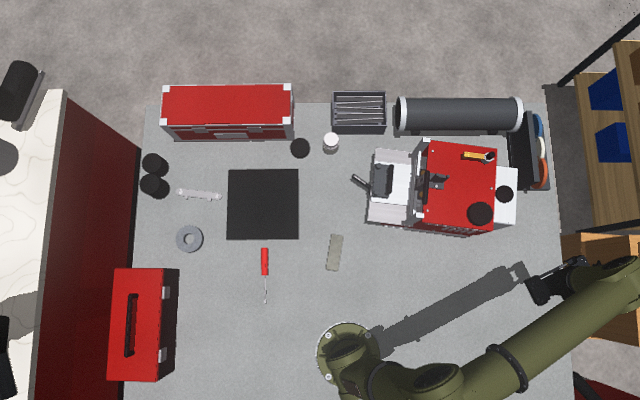

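View pics/side0.png

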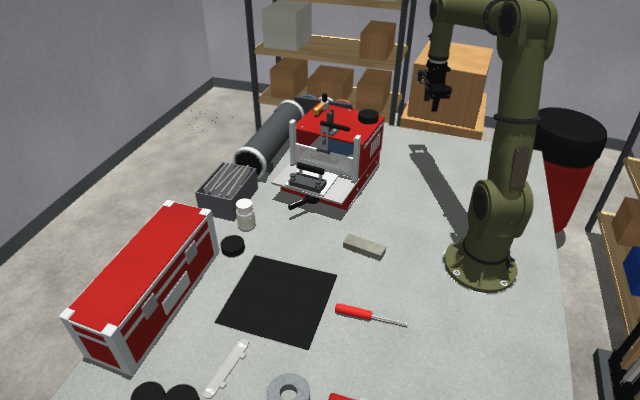

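The top view shows the sharpener at about (430,185), the mat at (262,204), the stone at (334,252) and the driver at (265,270). The side view shows the switch handle at (300,204) and the jig at (308,178). Next I'll enlarge the machine.

Run:
```python
from h import *
_,a,_=load("top0");_,b,_=load("side0")
A=cv2.resize(a[125:245,340:530],None,fx=4,fy=4,interpolation=cv2.INTER_CUBIC)
B=cv2.resize(b[85:225,260:400],None,fx=4,fy=4,interpolation=cv2.INTER_CUBIC)
cv2.imwrite("pics/ctop.png",A[:,:,::-1]);cv2.imwrite("pics/cside.png",B[:,:,::-1])
```

```text
(no output)
```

View pics/ctop.png

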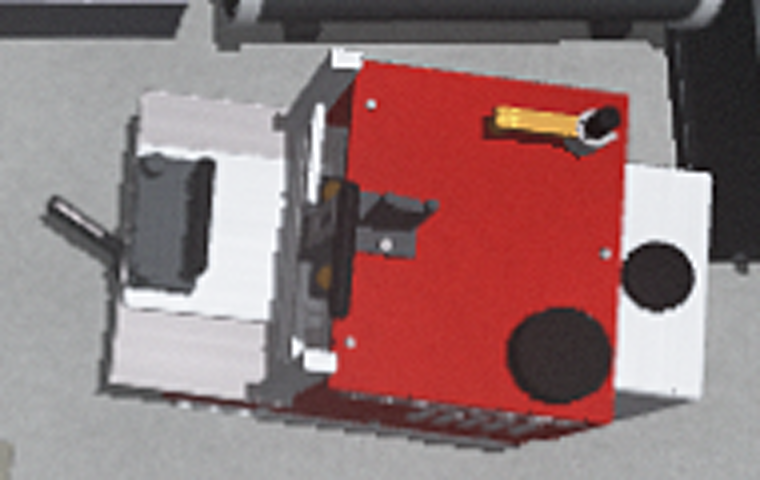

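View pics/cside.png

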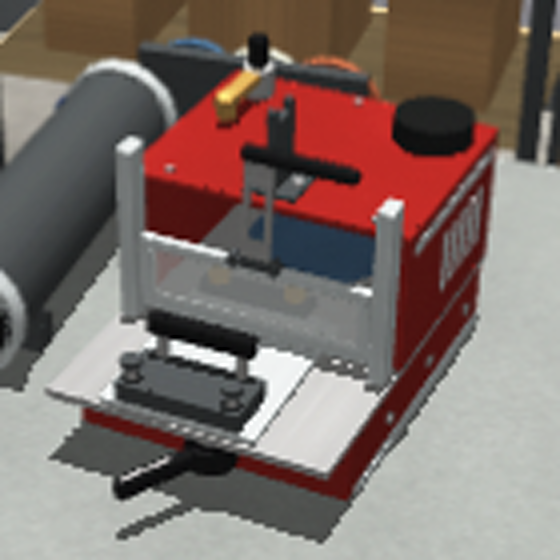

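```bash
cat > fit.py <<'E'
from h import *
from scipy.optimize import least_squares
T=load("top0");S=load("side0")
t=lambda x,y:((x+.5)/4-.5+340,(y+.5)/4-.5+125)
s=lambda x,y:((x+.5)/4-.5+260,(y+.5)/4-.5+85)
obs=[(T,t(142,93),(.137,.145,.075)),(T,t(108,388),(-.137,.145,.075)),(T,t(347,58),(.124,0,.25)),(T,t(321,360),(-.124,0,.25)),
(S,s(131,146),(.124,0,.25)),(S,s(389,211),(-.124,0,.25)),(S,s(48,392),(.137,.145,.075)),(S,s(330,472),(-.137,.145,.075))]
def W(p,q):
    c,n=np.cos(p[2]),np.sin(p[2]);q=np.atleast_2d(q)
    return np.c_[p[0]+c*q[:,0]-n*q[:,1],p[1]+n*q[:,0]+c*q[:,1],q[:,2]]
f=lambda p:np.concatenate([proj(o[0][0],W(p,o[2]))[0]-o[1] for o in obs])
r=least_squares(f,[.55,-.3,0],loss="soft_l1");P=r.x
if __name__=="__main__":
    print("sharp",P,np.degrees(P[2]));print(f(P).reshape(-1,2).round(1))
    inv=lambda w:((lambda d:np.array([np.cos(P[2])*d[0]+np.sin(P[2])*d[1],-np.sin(P[2])*d[0]+np.cos(P[2])*d[1],w[2]]))(w-np.array([P[0],P[1],0])))
    def tri(a,b):
        A,ad=ray(T[0],*a);B,bd=ray(S[0],*b);k=np.linalg.lstsq(np.c_[ad,-bd],B-A,rcond=None)[0]
        return (A+ad*k[0]+B+bd*k[1])/2,np.linalg.norm(A+ad*k[0]-B-bd*k[1])
    for n,a,b in [("barfar",t(350,182),s(247,152)),("barnear",t(340,315),s(355,177)),("jgfar",t(207,162),s(152,320)),("jgnear",t(201,270),s(252,348)),("switch",t(52,203),s(122,490))]:
        w,e=tri(a,b);print(n,w.round(4),inv(w).round(4),round(e,4))
    print("roof",[inv(at_z(T[0],*t(*q),.215)).round(3) for q in((365,62),(627,97),(612,420),(330,388))])
    print("sw z.057",inv(at_z(T[0],*t(52,203),.052)))
    m=np.array([at_z(T[0],*q,.004) for q in((229,169),(298,169),(299,239),(227,240))]);print("mat",m.round(3),m.mean(0))
    for n,q,z in[("tub",(330,139),.095),("pucka",(299.5,147),.025),("stone",(334,252),.025),("driver",(265,260),.02)]:print(n,at_z(T[0],*q,z).round(3))
    # depth check
    for n,q in[("roof",t(480,250)),("table",t(180,350))]:print(n,inv(at_d(T[0],*q,T[2][int(round(q[1])),int(round(q[0]))])).round(3))
E
python3 fit.py
```

```text
sharp [ 0.58151816 -0.23048256 -0.13059159] -7.482346699155257
[[-0.5 -1.3]
 [ 0.2 -1.3]
 [-0.7 -0.1]
 [-0.3  0.1]
 [ 0.3 -0.4]
 [ 1.6 -1.2]
 [ 0.  -0.8]
 [ 0.8  0.3]]
barfar [ 0.5974 -0.2422  0.2628] [ 0.0173 -0.0096  0.2628] 0.0007
barnear [ 0.4947 -0.2283  0.2631] [-0.0863 -0.0091  0.2631] 0.0056
jgfar [ 0.6517 -0.1523  0.1347] [0.0594 0.0867 0.1347] 0.0046
jgnear [ 0.5573 -0.1442  0.1308] [-0.0353  0.0824  0.1308] 0.0054
switch [ 0.6355 -0.0238  0.0477] [0.0266 0.2119 0.0477] 0.0011
roof [array([ 0.135, -0.025,  0.215]), array([ 0.133, -0.244,  0.215]), array([-0.137, -0.244,  0.215]), array([-0.139, -0.018,  0.215])]
sw z.057 [0.0249471 0.2119455 0.052    ]
mat [[0.674 0.445 0.004]
 [0.672 0.18  0.004]
 [0.406 0.175 0.004]
 [0.403 0.442 0.004]] [0.53848774 0.31022785 0.004     ]
tub [0.759 0.059 0.095]
pucka [0.752 0.174 0.025]
stone [0.357 0.047 0.025]
driver [0.329 0.296 0.02 ]
roof [-0.011 -0.13   0.213]
table [-0.1    0.086  0.076]
```

```bash
cat > plan.py <<'E'
from h import *
import json,os,sys
P=np.array([0.5815,-0.2305,-0.1306])
if os.path.exists("P.json"): P=np.array(json.load(open("P.json")))
c,n=np.cos(P[2]),np.sin(P[2])
def W(q): return np.array([P[0]+c*q[0]-n*q[1],P[1]+n*q[0]+c*q[1],q[2]])
def inv(w): d=np.array(w)-np.array([P[0],P[1],0]);return np.array([c*d[0]+n*d[1],-n*d[0]+c*d[1],d[2]])
def where():
    s=ctrl.get_state();R=cv2.Rodrigues(np.array(s["tool_rot"],float))[0]
    print("t %.2f TCP w %s s %s close yaw %.1f tilt %.1f F %s grip %.3f %.1f"%(s["time"],np.round(s["position"],4),inv(s["position"]).round(4),np.degrees(np.arctan2(R[1,1],R[0,1])),np.degrees(np.arccos(-R[2,2])),np.round(s["ft_force"],1),s["grip_width"],s["grip_force"]))
    return np.array(s["position"])
def path(*q,start=None):
    p=where() if start is None else start
    for k in q:
        w=W(k);d=(w-p)*100;print(k,"->",d.round(2),"rows %.1f"%(np.linalg.norm(d)/4.17));p=w
E
python3 - <<'E'
from plan import *
path((.018,.203,.42),(.018,.203,.036),(-.072,.203,.036))
T=load("top0");d=T[2]
# gripper body extent
v,u=np.mgrid[225:330:1,500:625:1]
pts=np.array([at_d(T[0],a,b,d[b,a]) for a,b in zip(u.ravel(),v.ravel())])
p=np.array([.2593,-.5955,0]);q=pts-p
cl=np.array([np.cos(np.radians(-66.5)),np.sin(np.radians(-66.5))]);pe=np.array([-cl[1],cl[0]])
A=q[:,:2]@cl;B=q[:,:2]@pe;m=(q[:,2]>.28)&(q[:,2]<.40)&(abs(A)<.2)&(abs(B)<.2)
print(m.sum(),np.percentile(A[m],[2,98]),np.percentile(B[m],[2,98]))
E
```

```text
t 0.10 TCP w [ 0.2593 -0.5955  0.2216] s [-0.2719 -0.4038  0.2216] close yaw -66.5 tilt 0.1 F [0.1 0.2 0.6] grip 0.999 0.0
(0.018, 0.203, 0.42) -> [36.65 56.39 19.84] rows 16.8
(0.018, 0.203, 0.036) -> [  0.    0.  -38.4] rows 9.2
(-0.072, 0.203, 0.036) -> [-8.92  1.17  0.  ] rows 2.2
1317 [-0.09608679  0.08700431] [-0.03393832  0.03568064]
```

>>> step_arm([
  [0, 0, 3.97, 0, 0, 0, 0.45],
  [0, 0, 3.97, 0, 0, 0, 0.45],
  [0, 0, 3.97, 0, 0, 0, 0.45],
  [0, 0, 3.97, 0, 0, 0, 0.45],
  [0, 0, 3.97, 0, 0, 0, 0.45],
], force=20)

```text
time: 0.52
position: [0.2593, -0.5955, 0.4226]
tool_rot: [-3.075, -0.641, 0.0]
ft_force: [-0.8, -0.9, 0.9]
grip_width: 0.705
grip_force: 0.0
```

>>> step_arm([
  [1.83, 2.82, 0, 0, 0, 2.95, 0.45],
  [1.83, 2.82, 0, 0, 0, 2.95, 0.45],
  [1.83, 2.82, 0, 0, 0, 2.95, 0.45],
  [1.83, 2.82, 0, 0, 0, 2.95, 0.45],
  [1.83, 2.82, 0, 0, 0, 2.95, 0.45],
])

```text
time: 0.93
position: [0.3516, -0.4534, 0.4206]
tool_rot: [-2.966, -1.034, 0.0]
ft_force: [0.2, -0.6, 0.8]
grip_width: 0.461
grip_force: 0.0
```

>>> step_arm([
  [1.83, 2.82, 0, 0, 0, 2.95, 0.45],
  [1.83, 2.82, 0, 0, 0, 2.95, 0.45],
  [1.83, 2.82, 0, 0, 0, 2.95, 0.45],
  [1.83, 2.82, 0, 0, 0, 2.95, 0.45],
  [1.83, 2.82, 0, 0, 0, 2.95, 0.45],
])

```text
time: 1.35
position: [0.443, -0.3123, 0.4208]
tool_rot: [-2.809, -1.406, 0.001]
ft_force: [0.1, 0.5, 0.4]
grip_width: 0.452
grip_force: 0.0
```

>>> step_arm([
  [1.83, 2.82, 0, 0, 0, 2.95, 0.45],
  [1.83, 2.82, 0, 0, 0, 2.95, 0.45],
  [1.83, 2.82, 0, 0, 0, 2.95, 0.45],
  [1.83, 2.82, 0, 0, 0, 2.95, 0.45],
  [1.83, 2.82, 0, 0, 0, 2.95, 0.45],
])

```text
time: 1.77
position: [0.5345, -0.1715, 0.4208]
tool_rot: [-2.606, -1.755, 0.001]
ft_force: [0.1, -0.1, 0.4]
grip_width: 0.451
grip_force: 0.0
```

>>> step_arm([
  [1.83, 2.82, 0, 0, 0, 2.95, 0.45],
  [1.83, 2.82, 0, 0, 0, 2.95, 0.45],
  [1.83, 2.82, 0, 0, 0, 2.95, 0.45],
  [1.83, 2.82, 0, 0, 0, 2.95, 0.45],
  [1.83, 2.82, 0, 0, 0, 2.95, 0.45],
])

```text
time: 2.18
position: [0.6261, -0.0308, 0.4207]
tool_rot: [-2.359, -2.074, 0.001]
ft_force: [1.0, -0.3, -0.4]
grip_width: 0.452
grip_force: 0.0
```

Run:
```python
from plan import *
path((.018,.203,.2),(.018,.203,.036))
snap("wrist","w1")
w=cam("wrist");print(w[3],w[2][:,2]);
for q in((.018,.203,.048),(.137,.145,.075),(-.137,.145,.075),(.124,0,.25),(-.124,0,.25)):print(q,proj(w,W(q)).round(0))
```

```text
t 2.18 TCP w [ 0.6261 -0.0308  0.4207] s [0.0182 0.2038 0.4207] close yaw -7.3 tilt 0.0 F [ 1.  -0.3 -0.4] grip 0.452 0.0
(0.018, 0.203, 0.2) -> [ -0.03  -0.08 -22.07] rows 5.3
(0.018, 0.203, 0.036) -> [  0.    0.  -16.4] rows 3.9
[0.63664454 0.04708557 0.58054821] [-0.03159788 -0.25328922 -0.96687442]
(0.018, 0.203, 0.048) [[316. 163.]]
(0.137, 0.145, 0.075) [[392. 204.]]
(-0.137, 0.145, 0.075) [[215. 201.]]
(0.124, 0, 0.25) [[403. 362.]]
(-0.124, 0, 0.25) [[192. 359.]]
```

View pics/w1.png

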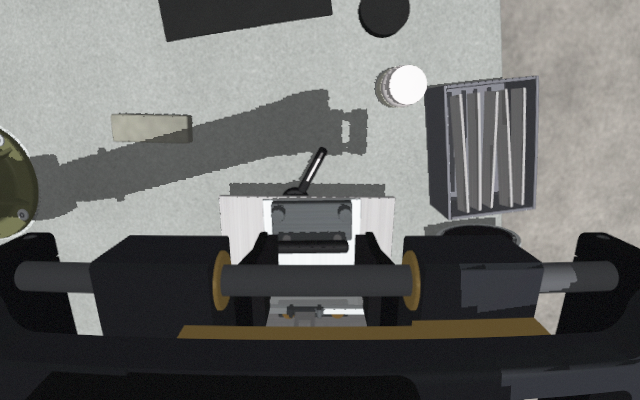

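The wrist view shows the table's outer corners at about (219,197) and (394,196). The handle runs from (300,192) to its tip at (322,150), so the tool is over the bar. The jig's grip bar spans (277,246) to (348,246). I'll refit the sharpener's pose with these points.

Run:
```python
import fit; from fit import *
Wc=load("w1")
obs+= [(Wc,(394.5,196),(.137,.145,.075)),(Wc,(219.5,197),(-.137,.145,.075))]
for wgt in (1,2):
    ww=np.repeat([1]*8+[wgt]*2,2)
    r=least_squares(lambda p:ww*f(p),P);print(r.x,np.degrees(r.x[2]));print(f(r.x).reshape(-1,2).round(1).tolist())
# depth-based: table plane pts in wrist image: edge rows
c,im,d=Wc
for u in (235,255,370,385):
    col=[(v,at_d(c,u,v,d[v,u])) for v in range(185,212,2)]
    print(u,[(v,round(float(p[2]),3)) for v,p in col])
p=fit.P;
```

```text
[ 0.58372505 -0.23195124 -0.12936749] -7.412211065326172
[[-0.1, -1.9], [0.6, -1.8], [-0.3, -0.8], [0.1, -0.6], [-0.1, -0.6], [1.1, -1.6], [-0.4, -1.1], [0.4, -0.1], [0.4, 0.3], [-2.5, -0.9]]
[ 0.58517112 -0.2325469  -0.12566192] -7.1998979172337245
[[-0.1, -2.1], [0.9, -2.1], [-0.3, -1.2], [0.5, -1.1], [-0.5, -0.7], [0.7, -1.8], [-0.6, -1.1], [0.2, -0.4], [1.0, 0.3], [-1.8, -0.3]]
235 [(185, -0.002), (187, -0.002), (189, -0.001), (191, -0.002), (193, -0.001), (195, 0.068), (197, 0.073), (199, 0.073), (201, 0.074), (203, 0.075), (205, 0.073), (207, 0.073), (209, 0.074), (211, 0.075)]
255 [(185, -0.002), (187, -0.001), (189, -0.003), (191, -0.002), (193, -0.002), (195, 0.067), (197, 0.074), (199, 0.074), (201, 0.074), (203, 0.075), (205, 0.073), (207, 0.073), (209, 0.073), (211, 0.074)]
370 [(185, -0.002), (187, -0.001), (189, -0.001), (191, -0.002), (193, -0.002), (195, -0.001), (197, 0.072), (199, 0.072), (201, 0.073), (203, 0.072), (205, 0.073), (207, 0.072), (209, 0.073), (211, 0.073)]
385 [(185, -0.001), (187, -0.0), (189, -0.002), (191, -0.002), (193, -0.001), (195, -0.001), (197, 0.073), (199, 0.073), (201, 0.074), (203, 0.075), (205, 0.074), (207, 0.074), (209, 0.074), (211, 0.073)]
```

Run:
```python
from plan import *
z=np.load("pics/w1.npz");print(z["o"],z["R"][:,2])
s=ctrl.get_state();print(s["time"],s["position"],np.abs(s["qd"]).max())
c,im,d=snap("wrist","w2");print(c[3],c[2][:,2])
def edge(u):
    for v in range(185,212):
        if at_d(c,u,v,d[v,u])[2]>.05:return v
pts=[(u,edge(u)) for u in range(225,392,12)];print(pts)
g=np.array([at_z(c,u,v-.5,.075) for u,v in pts]);k=np.polyfit(g[:,0],g[:,1],1);print("edge yaw",np.degrees(np.arctan(k[0])))
def side(v,us,th=.05):
    for u in us:
        if .05<at_d(c,u,v,d[v,u])[2]<.1:return u
L=[at_z(c,side(v,range(205,240))-.5,v,.075) for v in(200,206,212,218,224)]
R=[at_z(c,side(v,range(410,380,-1))+.5,v,.075) for v in(200,206,212,218,224)]
y=np.radians(-7.3)
for n_,p in(("L",L),("R",R)):
  p=np.array(p);kk=np.polyfit(p[:,1],p[:,0],1);print(n_,p.mean(0).round(4),"yaw",-np.degrees(np.arctan(kk[0])))
print("E",g.mean(0))
```

```text
[0.63555239 0.03966545 0.58164238] [-0.03495668 -0.25940513 -0.96513575]
2.2333 [ 0.62809053 -0.02236292  0.41909328] 0.0740442379414893
[0.63664454 0.04708557 0.58054821] [-0.03159788 -0.25328922 -0.96687442]
[(225, 195), (237, 201), (249, 202), (261, 202), (273, 202), (285, 199), (297, 196), (309, 185), (321, 203), (333, 203), (345, 204), (357, 204), (369, 204), (381, 204)]
edge yaw -8.574165443956595Traceback (most recent call last):
  File "<stdin>", line 13, in <module>
TypeError: unsupported operand type(s) for -: 'NoneType' and 'float'
```

>>> step_arm([
  [0, 0, 0, 0, 0, 0, 0.45],
  [0, 0, 0, 0, 0, 0, 0.45],
  [0, 0, 0, 0, 0, 0, 0.45],
  [0, 0, 0, 0, 0, 0, 0.45],
  [0, 0, 0, 0, 0, 0, 0.45],
])

```text
time: 2.7
position: [0.6252, -0.0333, 0.4214]
tool_rot: [2.363, 2.069, -0.0]
ft_force: [0.2, 0.5, -0.3]
grip_width: 0.447
grip_force: 0.0
```

Run:
```python
from plan import *
where();s=ctrl.get_state();print(np.abs(s["qd"]).max())
c,im,d=snap("wrist","w3")
Z=np.zeros((400,640,3))
v,u=np.mgrid[130:235,180:450]
n=cv2.undistortPoints(np.stack([u.ravel(),v.ravel()],1)[:,None].astype(float),c[0],c[1])[:,0]
w=(c[3]+(np.c_[n,np.ones(len(n))]*d[130:235,180:450].ravel()[:,None])@c[2].T).reshape(105,270,3)
H=w[:,:,2]
m=(H>.065)&(H<.08)
vv=[(a+180,b+130) for a in range(270) for b in [np.argmax(H[:,a]>.065)] if 50<a<200 and m[b:b+8,a].mean()>.8 and (b>0)]
g=np.array([at_z(c,a,b-.5,.075) for a,b in vv])
k=np.polyfit(g[:,0],g[:,1],1);res=g[:,1]-np.polyval(k,g[:,0]);ok=abs(res)<.003
k=np.polyfit(g[ok,0],g[ok,1],1);print("edge",len(g),ok.sum(),"yaw",np.degrees(np.arctan(k[0])),"y@x.6",np.polyval(k,.6))
L=[];R=[]
for b in range(75,100):
    a=np.where(m[b])[0]
    if len(a): L.append(at_z(c,a[0]+180-.5,b+130,.075));R.append(at_z(c,a[-1]+180+.5,b+130,.075))
L=np.median(np.array(L),0);R=np.median(np.array(R),0);print(L,R,np.linalg.norm(L-R))
yaw=np.arctan(k[0]);mid=(L+R)/2
# centre-line x and edge y
ex=np.array([np.cos(yaw),np.sin(yaw)]);ey=np.array([-ex[1],ex[0]])
xc=mid[:2]@ex;ye=np.array([.6,np.polyval(k,.6)])@ey-.145
print("pose",(xc*ex+ye*ey),yaw)
```

```text
t 2.70 TCP w [ 0.6252 -0.0333  0.4214] s [0.0177 0.2012 0.4214] close yaw -7.6 tilt 0.0 F [ 0.2  0.5 -0.3] grip 0.447 0.0
0.006278553325509689
edge 41 41 yaw -7.615680289511072 y@x.6 -0.08639094775980861
[ 0.46349525 -0.10656283  0.075     ] [ 0.73309204 -0.14717667  0.075     ] 0.2726387953895206
pose [ 0.58442435 -0.23059876] -0.1329186958312032
```

```bash
echo "[0.5840,-0.2306,-0.1322]">P.json; python3 -c "
from plan import *
path((.016,.203,.036))"
```

```text
t 2.75 TCP w [ 0.6253 -0.0331  0.4214] s [0.0149 0.2013 0.4214] close yaw -7.6 tilt 0.0 F [0.9 0.2 0.7] grip 0.452 0.0
(0.016, 0.203, 0.036) -> [  0.13   0.16 -38.54] rows 9.2
```

>>> step_arm([
  [0, 0, -3.5, 0, 0, 0, 0.45],
  [0, 0, -3.5, 0, 0, 0, 0.45],
  [0, 0, -3.5, 0, 0, 0, 0.45],
  [0, 0, -3.5, 0, 0, 0, 0.45],
  [0, 0, -3.5, 0, 0, 0, 0.45],
])

```text
time: 3.17
position: [0.6252, -0.0327, 0.2449]
tool_rot: [2.362, 2.07, 0.0]
ft_force: [1.4, -0.7, 0.1]
grip_width: 0.451
grip_force: 0.0
```

>>> step_arm([
  [0, 0, -3.5, 0, 0, 0, 0.45],
  [0, 0, -3.5, 0, 0, 0, 0.45],
  [0, 0, -3.5, 0, 0, 0, 0.45],
  [0, 0, -3.5, 0, 0, 0, 0.45],
  [0, 0, -3.5, 0, 0, 0, 0.45],
])

```text
time: 3.58
position: [0.6254, -0.0328, 0.0699]
tool_rot: [2.362, 2.07, 0.0]
ft_force: [0.7, 0.1, 0.2]
grip_width: 0.454
grip_force: 0.0
```

>>> step_arm([
  [0, 0, -2.0, 0, 0, 0, 0.45],
  [0, 0, -1.5, 0, 0, 0, 0.45],
  [0, 0, 0, 0, 0, 0, 0.45],
  [0, 0, 0, 0, 0, 0, 0.45],
  [0, 0, 0, 0, 0, 0, 0.45],
])

```text
time: 4.0
position: [0.6264, -0.0322, 0.0375]
tool_rot: [2.361, 2.071, 0.002]
ft_force: [0.1, 0.2, 0.3]
grip_width: 0.447
grip_force: 0.0
```

>>> step_arm([
  [-0.9, 0.12, 0, 0, 0, 0, 0.45],
  [-0.9, 0.12, 0, 0, 0, 0, 0.45],
  [-0.9, 0.12, 0, 0, 0, 0, 0.45],
  [-0.9, 0.12, 0, 0, 0, 0, 0.45],
  [-0.9, 0.12, 0, 0, 0, 0, 0.45],
])

```text
time: 4.42
position: [0.5799, -0.0254, 0.0368]
tool_rot: [2.36, 2.072, 0.002]
ft_force: [2.2, 0.7, 1.6]
grip_width: 0.448
grip_force: 1.0
```

>>> step_arm([
  [-0.9, 0.12, 0, 0, 0, 0, 0.45],
  [-0.9, 0.12, 0, 0, 0, 0, 0.45],
  [-0.9, 0.12, 0, 0, 0, 0, 0.45],
  [-0.9, 0.12, 0, 0, 0, 0, 0.45],
  [0, 0, 0, 0, 0, 0, 0.45],
])

```text
time: 4.83
position: [0.5419, -0.0212, 0.0357]
tool_rot: [-2.36, -2.071, 0.004]
ft_force: [-0.3, -0.0, 0.9]
grip_width: 0.446
grip_force: 0.0
```

>>> step_arm([
  [-0.3, 0.04, 0, 0, 0, 0, 0.45],
  [-0.3, 0.04, 0, 0, 0, 0, 0.45],
  [-0.3, 0.04, 0, 0, 0, 0, 0.45],
  [0, 0, 0, 0, 0, 0, 0.45],
  [0, 0, 0, 0, 0, 0, 0.45],
])

```text
time: 5.25
position: [0.5392, -0.0198, 0.037]
tool_rot: [2.358, 2.07, 0.01]
ft_force: [8.5, -0.3, -3.0]
grip_width: 0.454
grip_force: 4.1
```

```bash
python3 -c "
from plan import *
where();_,b,_=snap('side','s4')
B=cv2.resize(b[110:225,260:375],None,fx=5,fy=5,interpolation=cv2.INTER_CUBIC);cv2.imwrite('pics/s4c.png',B[:,:,::-1])"
```

```text
t 5.25 TCP w [ 0.5392 -0.0198  0.037 ] s [-0.0722  0.2031  0.037 ] close yaw -7.4 tilt 0.4 F [ 8.5 -0.3 -3. ] grip 0.454 4.1
```

>>> step_arm([
  [1.0, -0.13, 0, 0, 0, 0, 0.45],
  [0, 0, 3.0, 0, 0, 0, 0.6],
  [0, 0, 4.0, 0, 0, 0, 0.6],
  [0, 0, 4.0, 0, 0, 0, 0.6],
  [0, 0, 4.0, 0, 0, 0, 0.6],
])

```text
time: 5.72
position: [0.5444, -0.021, 0.187]
tool_rot: [-2.359, -2.07, 0.003]
ft_force: [1.8, -0.0, -0.4]
grip_width: 0.586
grip_force: 0.0
```

>>> step_arm([
  [0, 0, 4.0, 0, 0, 0, 0.6],
  [0, 0, 4.0, 0, 0, 0, 0.6],
  [0, 0, 4.0, 0, 0, 0, 0.6],
  [0, 0, 4.0, 0, 0, 0, 0.6],
  [0, 0, 4.0, 0, 0, 0, 0.6],
])

```text
time: 6.13
position: [0.5446, -0.0213, 0.3877]
tool_rot: [-2.36, -2.071, 0.003]
ft_force: [0.9, -0.0, -0.1]
grip_width: 0.604
grip_force: 0.0
```

```bash
python3 -c "
from plan import *
path((-.05,-.0095,.40),(-.05,-.0095,.246));print(np.round(ctrl.get_state()['joint_positions'],2))"
```

```text
t 6.13 TCP w [ 0.5446 -0.0213  0.3877] s [-0.0666  0.2023  0.3877] close yaw -7.5 tilt 0.1 F [ 0.9 -0.  -0.1] grip 0.604 0.0
(-0.05, -0.0095, 0.4) -> [ -1.15 -21.21   1.23] rows 5.1
(-0.05, -0.0095, 0.246) -> [  0.    0.  -15.4] rows 3.7
[ 0.55  0.11 -0.62  1.4   0.06  1.66 -0.19]
```

>>> step_arm([
  [-0.1, -1.41, 0.1, 0, 0, 6, 0.6],
  [-0.1, -1.41, 0.1, 0, 0, 6, 0.6],
  [-0.1, -1.41, 0.1, 0, 0, 6, 0.6],
  [-0.1, -1.41, 0.1, 0, 0, 6, 0.6],
  [-0.1, -1.41, 0.1, 0, 0, 6, 0.6],
])

```text
time: 6.55
position: [0.54, -0.0924, 0.3905]
tool_rot: [-1.736, -2.615, 0.001]
ft_force: [0.5, 1.0, 0.1]
grip_width: 0.599
grip_force: 0.0
```

>>> step_arm([
  [-0.1, -1.41, 0.1, 0, 0, 6, 0.6],
  [-0.1, -1.41, 0.1, 0, 0, 6, 0.6],
  [-0.1, -1.41, 0.1, 0, 0, 6, 0.6],
  [-0.1, -1.41, 0.1, 0, 0, 6, 0.6],
  [-0.1, -1.41, 0.1, 0, 0, 6, 0.6],
])

```text
time: 6.97
position: [0.535, -0.1629, 0.3954]
tool_rot: [-1.0, -2.975, -0.001]
ft_force: [0.7, -0.0, -0.3]
grip_width: 0.6
grip_force: 0.0
```

>>> step_arm([
  [-0.1, -1.41, 0.1, 0, 0, 6, 0.6],
  [-0.1, -1.41, 0.1, 0, 0, 6, 0.6],
  [-0.1, -1.41, 0.1, 0, 0, 6, 0.6],
  [-0.1, -1.41, 0.1, 0, 0, 6, 0.6],
  [-0.1, -1.41, 0.1, 0, 0, 6, 0.6],
])

```text
time: 7.38
position: [0.53, -0.2334, 0.4004]
tool_rot: [-0.196, -3.133, -0.002]
ft_force: [0.4, -0.1, -0.3]
grip_width: 0.598
grip_force: 0.0
```

>>> step_arm([
  [0, 0, 0, 0, 0, 0, 0.6],
  [0, 0, 0, 0, 0, 0, 0.6],
  [0, 0, 0, 0, 0, 0, 0.6],
  [0, 0, 0, 0, 0, 0, 0.6],
  [0, 0, 0, 0, 0, 0, 0.6],
])

```text
time: 7.8
position: [0.5308, -0.2314, 0.4012]
tool_rot: [-0.203, -3.135, -0.0]
ft_force: [0.5, 0.4, -0.2]
grip_width: 0.601
grip_force: 0.0
```

Run:
```python
from plan import *
path((-.05,-.0095,.30),(-.05,-.0095,.246));print(np.round(ctrl.get_state()['joint_positions'],2))
c,im,d=snap("wrist","w5")
print(proj(c,np.array([W((-.085,-.0095,.265)),W((-.05,-.0095,.265)),W((-.124,0,.25))])))
```

```text
t 7.80 TCP w [ 0.5308 -0.2314  0.4012] s [-0.0527 -0.0078  0.4012] close yaw 82.6 tilt 0.0 F [ 0.5  0.4 -0.2] grip 0.601 0.0
(-0.05, -0.0095, 0.3) -> [  0.24  -0.2  -10.12] rows 2.4
(-0.05, -0.0095, 0.246) -> [ 0.   0.  -5.4] rows 1.3
[ 0.85  0.19 -0.57  1.29  0.1   1.69  1.73]
[[314.53783698 154.27175492]
 [314.48846367 193.279469  ]
 [325.37014261 108.29322514]]
```

View pics/w5.png

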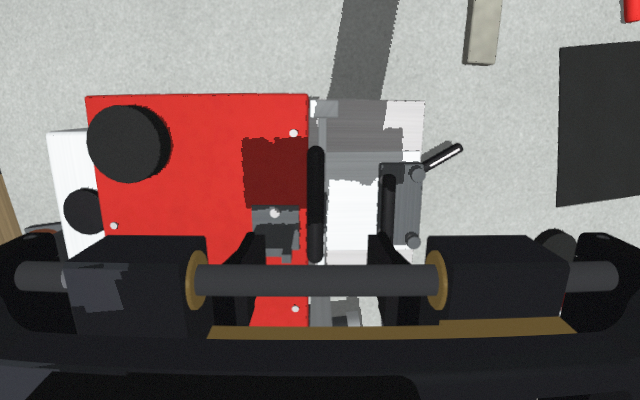

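The view shows the black stay bar at u≈316, its free end at (316,147), matching the prediction. The near post top is at (327,108), as predicted. The switch handle now points to (462,148), towards the robot. Descending and gripping.

>>> step_arm([
  [0.2, -0.2, -3.5, 0, 0, 0, 0.6],
  [0, 0, -3.5, 0, 0, 0, 0.6],
  [0, 0, -3.5, 0, 0, 0, 0.6],
  [0, 0, -3, 0, 0, 0, 0.6],
  [0, 0, -2.0, 0, 0, 0, 0.6],
])

```text
time: 8.27
position: [0.5311, -0.2338, 0.2428]
tool_rot: [-0.204, -3.131, -0.002]
ft_force: [0.7, 0.1, -0.1]
grip_width: 0.599
grip_force: 0.0
```

>>> step_arm([
  [0, 0, 0, 0, 0, 0, 0.15],
  [0, 0, 0, 0, 0, 0, 0.1],
  [0, 0, 0, 0, 0, 0, 0.1],
  [0, 0, 0, 0, 0, 0, 0.1],
  [0, 0, 0, 0, 0, 0, 0.1],
], force=30)

```text
time: 8.68
position: [0.5336, -0.2349, 0.2481]
tool_rot: [0.204, 3.132, -0.002]
ft_force: [0.9, -0.2, 0.9]
grip_width: 0.302
grip_force: 0.0
```

>>> step_arm([
  [0, 0, 0, 0, 0, 0, 0.1],
  [0, 0, 0, 0, 0, 0, 0.1],
  [0, 0, 0, 0, 0, 0, 0.1],
  [0, 0, 0, 0, 0, 0, 0.1],
  [0, 0, 0, 0, 0, 0, 0.1],
])

```text
time: 9.1
position: [0.533, -0.235, 0.2471]
tool_rot: [0.205, 3.133, -0.001]
ft_force: [0.0, 0.0, 5.4]
grip_width: 0.172
grip_force: 30.0
```

```bash
python3 -c "
from plan import *
where()"
```

```text
t 9.10 TCP w [ 0.533  -0.235   0.2471] s [-0.0499 -0.011   0.2471] close yaw 82.5 tilt 0.1 F [0.  0.  5.4] grip 0.172 30.0
```

>>> step_arm([
  [0, 0, 0.7, 0, 0, 0, 0.1],
  [0, 0, 0.8, 0, 0, 0, 0.1],
  [0, 0, 0.8, 0, 0, 0, 0.1],
  [0, 0, 0.8, 0, 0, 0, 0.1],
  [0, 0, 0.8, 0, 0, 0, 0.1],
])

```text
time: 9.52
position: [0.5329, -0.2346, 0.2845]
tool_rot: [0.204, 3.135, 0.002]
ft_force: [5.2, -1.1, -6.6]
grip_width: 0.174
grip_force: 30.0
```

```bash
python3 -c "
from plan import *
where()"
```

```text
t 9.52 TCP w [ 0.5329 -0.2346  0.2845] s [-0.0501 -0.0107  0.2845] close yaw 82.6 tilt 0.1 F [ 5.2 -1.1 -6.6] grip 0.174 30.0
```

Load is about 6 N, as expected. I'll lift the rest of the way to about 7.9 cm.

>>> step_arm([
  [0, 0, 0.8, 0, 0, 0, 0.1],
  [0, 0, 0.8, 0, 0, 0, 0.1],
  [0, 0, 0.8, 0, 0, 0, 0.1],
  [0, 0, 0.8, 0, 0, 0, 0.1],
  [0, 0, 0.8, 0, 0, 0, 0.1],
])

```text
time: 9.93
position: [0.5329, -0.2346, 0.3247]
tool_rot: [0.204, 3.135, 0.002]
ft_force: [5.1, -0.5, -5.6]
grip_width: 0.173
grip_force: 30.0
```

>>> step_arm([
  [0, 0, 0, 0, 0, 0, 0.1],
  [0, 0, 0, 0, 0, 0, 0.1],
  [0, 0, 0, 0, 0, 0, 0.1],
  [-0.11, -0.84, -0.13, 0, 0, 0, 0.1],
  [-0.11, -0.84, -0.19, 0, 0, 0, 0.1],
])

```text
time: 10.35
position: [0.531, -0.2491, 0.3215]
tool_rot: [0.2, 3.135, 0.006]
ft_force: [4.7, 3.7, -3.1]
grip_width: 0.171
grip_force: 30.0
```

```bash
python3 -c "
from plan import *
where()"
```

```text
t 10.35 TCP w [ 0.531  -0.2491  0.3215] s [-0.0501 -0.0253  0.3215] close yaw 82.7 tilt 0.2 F [ 4.7  3.7 -3.1] grip 0.171 30.0
```

>>> step_arm([
  [-0.11, -0.86, -0.18, 0, 0, 0, 0.1],
  [-0.11, -0.86, -0.32, 0, 0, 0, 0.1],
  [-0.11, -0.86, -0.4, 0, 0, 0, 0.1],
  [-0.11, -0.86, -0.5, 0, 0, 0, 0.1],
  [0, 0, 0, 0, 0, 0, 0.1],
])

```text
time: 10.77
position: [0.5261, -0.2846, 0.3057]
tool_rot: [-0.204, -3.134, -0.008]
ft_force: [5.8, 3.9, -4.9]
grip_width: 0.173
grip_force: 30.0
```

```bash
python3 -c "
from plan import *
p=where();s=inv(p);y=s[1];a=np.arcsin(-y/.105);h=s[2]+.0187-.16-.105*np.cos(a);print(a,h,'slot end y,z rel notch',-.08*np.sin(a)+.041,.16+h+.08*np.cos(a)-.288)"
```

```text
t 10.77 TCP w [ 0.5261 -0.2846  0.3057] s [-0.0503 -0.0612  0.3057] close yaw 82.6 tilt 0.3 F [ 5.8  3.9 -4.9] grip 0.173 30.0
0.6220518345578787 0.07907690015617834 slot end y,z rel notch -0.005616310417838825 0.016091664656464666
```

>>> step_arm([
  [0, 0, -0.4, 0, 0, 0, 0.1],
  [0, 0, -0.4, 0, 0, 0, 0.1],
  [0, 0, -0.4, 0, 0, 0, 0.1],
  [0, 0, -0.3, 0, 0, 0, 0.1],
  [0, 0, 0, 0, 0, 0, 0.1],
])

```text
time: 11.18
position: [0.5262, -0.2841, 0.2946]
tool_rot: [0.202, 3.134, 0.002]
ft_force: [0.8, 5.0, 4.5]
grip_width: 0.17
grip_force: 30.0
```

```bash
cat > st.py <<'E'
from plan import *
p=where();s=inv(p);y=s[1];a=np.arcsin(-y/.105);h=s[2]+.0187-.16-.105*np.cos(a);print(a,h,'slot end y,z rel notch',-.08*np.sin(a)+.041,.16+h+.08*np.cos(a)-.288)
E
python3 st.py
```

```text
t 11.18 TCP w [ 0.5262 -0.2841  0.2946] s [-0.0502 -0.0606  0.2946] close yaw 82.6 tilt 0.1 F [0.8 5.  4.5] grip 0.170 30.0
0.6152773394176871 0.06750908511963982 slot end y,z rel notch -0.005174801885250838 0.004838157291666256
```

>>> step_arm([
  [0.03, 0.2, 0, 0, 0, 0, 0.1],
  [0.03, 0.2, -0.1, 0, 0, 0, 0.1],
  [0.03, 0.2, -0.1, 0, 0, 0, 0.1],
  [0, 0, 0, 0, 0, 0, 0.1],
  [0, 0, 0, 0, 0, 0, 0.1],
])

```text
time: 11.6
position: [0.5263, -0.2833, 0.2944]
tool_rot: [0.209, 3.132, -0.011]
ft_force: [-0.3, -2.4, 10.8]
grip_width: 0.171
grip_force: 30.0
```

```bash
python3 st.py
```

```text
t 11.60 TCP w [ 0.5263 -0.2833  0.2944] s [-0.0502 -0.0599  0.2944] close yaw 82.4 tilt 0.4 F [-0.3 -2.4 10.8] grip 0.171 30.0
0.6068378784409336 0.0668353995324675 slot end y,z rel notch -0.004621821895964398 0.004551831015719154
```

>>> step_arm([
  [0, 0, 0.2, 0, 0, 0, 0.1],
  [0, 0, 0.2, 0, 0, 0, 0.1],
  [0, 0, 0, 0, 0, 0, 0.1],
  [0, 0, 0, 0, 0, 0, 0.1],
  [0, 0, 0, 0, 0, 0, 0.1],
])

```text
time: 12.02
position: [0.5266, -0.281, 0.2951]
tool_rot: [-0.206, -3.135, 0.002]
ft_force: [1.4, -3.2, 1.2]
grip_width: 0.173
grip_force: 30.0
```

```bash
python3 st.py
python3 - <<'E'
from plan import *
a,b=load("side0")[0],None
c,im,d=snap("side","s6")
# guard top edge & lower heights expected in picture
for h in (0,.059,.067,.072):
    print(h,proj(c,np.array([W((.0,0,.160+h)),W((-.09,.005,.160+h)),W((-.09,.005,.087+h)),W((.09,.005,.087+h))])).round(1).tolist())
B=cv2.resize(im[85:185,280:375],None,fx=6,fy=6,interpolation=cv2.INTER_CUBIC);cv2.imwrite('pics/s6c.png',B[:,:,::-1])
E
```

```text
t 12.02 TCP w [ 0.5266 -0.281   0.2951] s [-0.0503 -0.0575  0.2951] close yaw 82.5 tilt 0.1 F [ 1.4 -3.2  1.2] grip 0.173 30.0
0.5798042858734321 0.06594071185231981 slot end y,z rel notch -0.002828817499217935 0.004866303045974962
0 [[323.7, 150.5], [346.6, 157.2], [345.7, 174.5], [300.9, 162.4]]
0.059 [[323.9, 136.0], [347.3, 142.5], [346.4, 160.6], [300.6, 148.8]]
0.067 [[323.9, 133.9], [347.4, 140.4], [346.5, 158.7], [300.6, 146.9]]
0.072 [[323.9, 132.7], [347.5, 139.1], [346.6, 157.5], [300.5, 145.7]]
```

View pics/s6c.png

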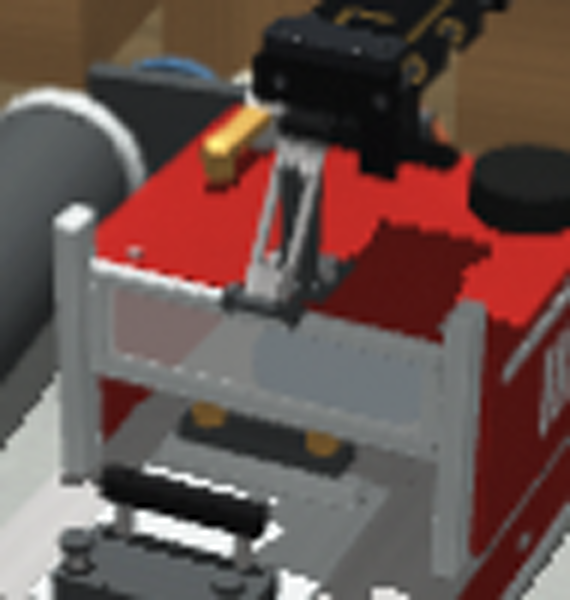

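The crop shows the guard's lower edge at crop (124,382) and (399,450), that is v≈148.7 and 160. This fits a height of about 0.059, the hooked value. I'll test it by pushing the stay towards the lip.

>>> step_arm([
  [0.03, 0.25, 0, 0, 0, 0, 0.1],
  [0.03, 0.25, 0, 0, 0, 0, 0.1],
  [0, 0, 0, 0, 0, 0, 0.1],
  [0, 0, 0, 0, 0, 0, 0.1],
  [0, 0, 0, 0, 0, 0, 0.1],
])

```text
time: 12.48
position: [0.527, -0.278, 0.2956]
tool_rot: [0.209, 3.134, -0.007]
ft_force: [0.9, -7.1, 3.2]
grip_width: 0.169
grip_force: 30.0
```

```bash
python3 st.py
```

```text
t 12.48 TCP w [ 0.527  -0.278   0.2956] s [-0.0503 -0.0545  0.2956] close yaw 82.4 tilt 0.3 F [ 0.9 -7.1  3.2] grip 0.169 30.0
0.5462505555406869 0.06462827957016147 slot end y,z rel notch -0.0005589655218479067 0.004986544503919554
```

>>> step_arm([
  [-0.03, -0.2, 0, 0, 0, 0, 0.1],
  [0, 0, -0.1, 0, 0, 0, 0.1],
  [0, 0, 0, 0, 0, 0, 0.1],
  [0, 0, 0, 0, 0, 0, 0.1],
  [0, 0, 0, 0, 0, 0, 0.1],
], force=6)

```text
time: 12.9
position: [0.5269, -0.2781, 0.295]
tool_rot: [0.206, 3.134, -0.003]
ft_force: [-0.1, -3.5, 6.3]
grip_width: 0.178
grip_force: 6.0
```

>>> step_arm([
  [0, 0, 0, 0, 0, 0, 0.1],
  [0, 0, 0, 0, 0, 0, 0.1],
  [0, 0, 0, 0, 0, 0, 0.1],
  [0, 0, 0, 0, 0, 0, 0.1],
  [0, 0, 0, 0, 0, 0, 0.1],
], force=3)

```text
time: 13.32
position: [0.5267, -0.2779, 0.294]
tool_rot: [-0.206, -3.134, 0.002]
ft_force: [0.3, -5.7, 3.9]
grip_width: 0.181
grip_force: 3.0
```

```bash
python3 st.py
```

```text
t 13.32 TCP w [ 0.5267 -0.2779  0.294 ] s [-0.0506 -0.0545  0.294 ] close yaw 82.5 tilt 0.1 F [ 0.3 -5.7  3.9] grip 0.181 3.0
0.5454306419364097 0.06293556224937705 slot end y,z rel notch -0.0005029036875643447 0.003327878963323483
```

>>> step_arm([
  [0, 0, 0, 0, 0, 0, 0.25],
  [0, 0, 0, 0, 0, 0, 0.35],
  [0, 0, 0, 0, 0, 0, 0.45],
  [0, 0, 0, 0, 0, 0, 0.5],
  [0, 0, 0, 0, 0, 0, 0.5],
])

```text
time: 13.73
position: [0.5271, -0.2757, 0.2932]
tool_rot: [-0.202, -3.134, -0.003]
ft_force: [0.0, 0.1, 0.9]
grip_width: 0.448
grip_force: 0.0
```

>>> step_arm([
  [0, 0, 3.5, 0, 0, 0, 0.5],
  [0, 0, 3.5, 0, 0, 0, 0.5],
  [0, 0, 3.0, 0, 0, 0, 0.5],
  [0.2, 1.5, 0, 0, 0, 0, 0.5],
  [0.4, 3.0, 0, 0, 0, 0, 0.5],
])

```text
time: 14.15
position: [0.533, -0.2356, 0.3952]
tool_rot: [0.215, 3.132, -0.003]
ft_force: [-1.3, -1.2, -1.3]
grip_width: 0.5
grip_force: 0.0
```

Run:
```python
from plan import *
where()
c,im,d=snap("wrist","w7")
pts=np.array([W((-.05,-.054,.309)),W((-.08,-.054,.309)),W((0,0,.219)),W((-.09,0,.219)),W((-.124,0,.25))])
print(proj(c,pts).round(0).tolist())
```

```text
t 14.15 TCP w [ 0.533  -0.2356  0.3952] s [-0.0499 -0.0117  0.3952] close yaw 82.1 tilt 0.2 F [-1.3 -1.2 -1.3] grip 0.500 0.0
[[261.0, 206.0], [259.0, 166.0], [328.0, 227.0], [328.0, 140.0], [330.0, 104.0]]
```

View pics/w7.png

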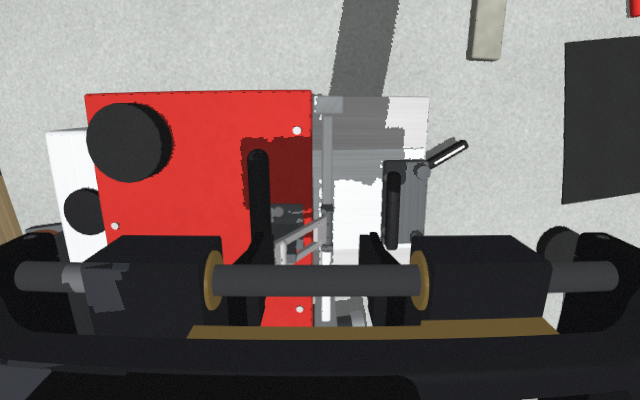

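The stay is hooked: its bar rests at about (258,150–235) and the guard is up. Next I'll measure the jig from the earlier settled wrist view.

Run:
```python
from plan import *
def pc(f,b):
    c,im,d=load(f);v0,v1,u0,u1=b
    v,u=np.mgrid[v0:v1,u0:u1]
    n=cv2.undistortPoints(np.stack([u.ravel(),v.ravel()],1)[:,None].astype(float),c[0],c[1])[:,0]
    w=c[3]+(np.c_[n,np.ones(len(n))]*d[v0:v1,u0:u1].ravel()[:,None])@c[2].T
    return np.array([inv(q) for q in w])
for f,b in(("w3",(190,290,200,420)),("w5",(150,260,370,440)),("w7",(150,260,370,440)),("top0",(150,215,360,400))):
    q=pc(f,b);m=(q[:,2]>.132)&(q[:,2]<.155)&(q[:,1]>.05)&(q[:,1]<.13)&(abs(q[:,0])<.08)
    g=q[m]
    if len(g)<5: print(f,len(g));continue
    k=np.polyfit(g[:,0],g[:,1],1)
    print(f,len(g),"x",np.percentile(g[:,0],[1,99]).round(4),"y",np.percentile(g[:,1],[3,50,97]).round(4),"z",np.median(g[:,2]).round(4),"yaw",np.degrees(k[0]).round(2))
path((0.0,.06,.40))
```

```text
w3 866 x [-0.0365  0.0579] y [0.0795 0.0888 0.094 ] z 0.143 yaw 0.64
w5 820 x [-0.0422  0.0434] y [0.077  0.084  0.0924] z 0.143 yaw 2.01
w7 1036 x [-0.0423  0.057 ] y [0.0771 0.0837 0.0923] z 0.143 yaw 0.77
top0 145 x [-0.0459  0.054 ] y [0.08   0.0883 0.0954] z 0.1424 yaw 0.98
t 14.20 TCP w [ 0.5349 -0.2242  0.3951] s [-4.950e-02 -2.000e-04  3.951e-01] close yaw 82.9 tilt 0.3 F [1.1 6.5 1.1] grip 0.502 0.0
(0.0, 0.06, 0.4) -> [5.7  5.31 0.49] rows 1.9
```

>>> step_arm([
  [0.4, 0.4, 0, 0, 0, -6, 0.5],
  [0.4, 0.4, 0, 0, 0, -6, 0.5],
  [0.4, 0.4, 0, 0, 0, -6, 0.5],
  [0.4, 0.4, 0, 0, 0, -6, 0.5],
  [0.4, 0.4, 0, 0, 0, -6, 0.5],
])

```text
time: 14.62
position: [0.5533, -0.2109, 0.3935]
tool_rot: [-1.015, -2.972, -0.001]
ft_force: [0.1, -0.6, 0.2]
grip_width: 0.499
grip_force: 0.0
```

>>> step_arm([
  [0.4, 0.4, 0, 0, 0, -6, 0.5],
  [0.4, 0.4, 0, 0, 0, -6, 0.5],
  [0.4, 0.4, 0, 0, 0, -6, 0.5],
  [0.4, 0.4, 0, 0, 0, -6, 0.5],
  [0.4, 0.4, 0, 0, 0, -6, 0.5],
])

```text
time: 15.03
position: [0.5733, -0.191, 0.3934]
tool_rot: [-1.749, -2.608, -0.001]
ft_force: [0.0, -0.4, 0.1]
grip_width: 0.499
grip_force: 0.0
```

>>> step_arm([
  [0.4, 0.4, 0, 0, 0, -6, 0.5],
  [0.4, 0.4, 0, 0, 0, -6, 0.5],
  [0.4, 0.4, 0, 0, 0, -6, 0.5],
  [0.4, 0.4, 0, 0, 0, -6, 0.5],
  [0.4, 0.4, 0, 0, 0, -6, 0.5],
])

```text
time: 15.45
position: [0.5933, -0.1709, 0.3934]
tool_rot: [-2.364, -2.067, 0.0]
ft_force: [0.2, -0.8, 0.4]
grip_width: 0.5
grip_force: 0.0
```

>>> step_arm([
  [0, 0, 0, 0, 0, 0, 0.5],
  [0, 0, 0, 0, 0, 0, 0.5],
  [0, 0, 0, 0, 0, 0, 0.5],
  [0, 0, 0, 0, 0, 0, 0.5],
  [0, 0, 0, 0, 0, 0, 0.5],
])

```text
time: 15.87
position: [0.5929, -0.1723, 0.3939]
tool_rot: [2.361, 2.073, -0.0]
ft_force: [-0.5, -0.7, 0.1]
grip_width: 0.503
grip_force: 0.0
```

Run:
```python
from plan import *
path((0.008,.060,.25),(.008,.060,.115))
```

```text
t 15.87 TCP w [ 0.5929 -0.1723  0.3939] s [0.0012 0.0589 0.3939] close yaw -7.4 tilt 0.0 F [-0.5 -0.7  0.1] grip 0.503 0.0
(0.008, 0.06, 0.25) -> [ 6.900e-01  1.000e-02 -1.439e+01] rows 3.5
(0.008, 0.06, 0.115) -> [  0.    0.  -13.5] rows 3.2
```

>>> step_arm([
  [0.35, 0, -3.5, 0, 0, 0, 0.5],
  [0.35, 0, -3.5, 0, 0, 0, 0.5],
  [0, 0, -3.5, 0, 0, 0, 0.5],
  [0, 0, -3.5, 0, 0, 0, 0.5],
  [0, 0, -3.5, 0, 0, 0, 0.5],
])

```text
time: 16.28
position: [0.5998, -0.1723, 0.2175]
tool_rot: [2.36, 2.072, 0.0]
ft_force: [0.8, -0.2, 0.6]
grip_width: 0.5
grip_force: 0.0
```

>>> step_arm([
  [0, 0, -3.0, 0, 0, 0, 0.5],
  [0, 0, -3.0, 0, 0, 0, 0.5],
  [0, 0, -2.4, 0, 0, 0, 0.5],
  [0, 0, -2.0, 0, 0, 0, 0.5],
  [0, 0, 0, 0, 0, 0, 0.5],
])

```text
time: 16.7
position: [0.5967, -0.1717, 0.11]
tool_rot: [-2.356, -2.068, 0.007]
ft_force: [-1.5, 0.4, -0.8]
grip_width: 0.499
grip_force: 0.0
```

Run:
```python
from plan import *
where()
```

```text
t 16.70 TCP w [ 0.5967 -0.1717  0.11  ] s [0.0048 0.0601 0.11  ] close yaw -7.4 tilt 0.5 F [-1.5  0.4 -0.8] grip 0.499 0.0
```

Clear on the way in. I'll drag the jig slowly along +y.

>>> step_arm([
  [0.07, 0.5, 0, 0, 0, 0, 0.5],
  [0.07, 0.5, 0, 0, 0, 0, 0.5],
  [0.07, 0.5, 0, 0, 0, 0, 0.5],
  [0.07, 0.5, 0, 0, 0, 0, 0.5],
  [0.07, 0.5, 0, 0, 0, 0, 0.5],
])

```text
time: 17.12
position: [0.6045, -0.1481, 0.1166]
tool_rot: [2.359, 2.069, -0.0]
ft_force: [-1.3, -5.2, 2.0]
grip_width: 0.498
grip_force: 2.6
```

>>> step_arm([
  [0.07, 0.5, 0, 0, 0, 0, 0.5],
  [0.07, 0.5, 0, 0, 0, 0, 0.5],
  [0.07, 0.5, 0, 0, 0, 0, 0.5],
  [0.07, 0.5, 0, 0, 0, 0, 0.5],
  [0.03, 0.2, 0, 0, 0, 0, 0.5],
])

```text
time: 17.53
position: [0.6082, -0.1254, 0.1171]
tool_rot: [2.358, 2.069, 0.002]
ft_force: [0.3, -5.3, 4.8]
grip_width: 0.498
grip_force: 2.5
```

>>> step_arm([
  [0, 0, 0, 0, 0, 0, 0.5],
  [0, 0, 0, 0, 0, 0, 0.5],
  [-0.15, -1.2, 0, 0, 0, 0, 0.5],
  [0, 0, 0, 0, 0, 0, 0.5],
  [0, 0, 4, 0, 0, 0, 0.5],
])

```text
time: 17.95
position: [0.5992, -0.1365, 0.1464]
tool_rot: [-2.352, -2.061, 0.013]
ft_force: [-0.8, -1.0, -2.2]
grip_width: 0.499
grip_force: 0.0
```

>>> step_arm([
  [0, 0, 4, 0, 0, 0, 0.5],
  [0, 0, 4, 0, 0, 0, 0.5],
  [0, 0, 4, 0, 0, 0, 0.5],
  [0, 0, 4, 0, 0, 0, 0.5],
  [0, 0, 0, 0, 0, 0, 0.5],
])

```text
time: 18.37
position: [0.6083, -0.1361, 0.3238]
tool_rot: [2.354, 2.067, 0.014]
ft_force: [0.4, 0.7, 1.3]
grip_width: 0.5
grip_force: 0.0
```

>>> step_arm([
  [0, 0, 0, 0, 0, 0, 0.5],
  [0, 0, 0, 0, 0, 0, 0.5],
  [0, 0, 0, 0, 0, 0, 0.5],
  [0, 0, 0, 0, 0, 0, 0.5],
  [0, 0, 0, 0, 0, 0, 0.5],
])

```text
time: 18.78
position: [0.6046, -0.1368, 0.3132]
tool_rot: [-2.359, -2.071, 0.002]
ft_force: [-0.0, 0.0, -0.3]
grip_width: 0.5
grip_force: 0.0
```

```bash
cat > jig.py <<'E'
from plan import *
def pc(f,b=(0,400,0,640)):
    c,im,d=load(f);v0,v1,u0,u1=b
    v,u=np.mgrid[v0:v1,u0:u1]
    n=cv2.undistortPoints(np.stack([u.ravel(),v.ravel()],1)[:,None].astype(float),c[0],c[1])[:,0]
    w=c[3]+(np.c_[n,np.ones(len(n))]*d[v0:v1,u0:u1].ravel()[:,None])@c[2].T
    return w,d[v0:v1,u0:u1].ravel(),im[v0:v1,u0:u1].reshape(-1,3)
E
python3 - <<'E'
from jig import *
where()
for n_,f,b in(("wrist","w8",(150,280,220,400)),("top","t8",(150,215,340,400))):
    snap(n_,f);w,d,im=pc(f,b);q=np.array([inv(x) for x in w]);m=(q[:,2]>.13)&(q[:,2]<.155)&(q[:,1]>.09)&(q[:,1]<.17)&(abs(q[:,0])<.08)
    g=q[m]
    if len(g)<5:print(f,len(g));continue
    k=np.polyfit(g[:,0],g[:,1],1);print(f,len(g),"x",np.percentile(g[:,0],[1,99]).round(4),"y",np.percentile(g[:,1],[3,50,97]).round(4),np.median(g[:,2]),"yaw",np.degrees(k[0]))
path((.008,.126,.25))
E
```

```text
t 18.78 TCP w [ 0.6046 -0.1368  0.3132] s [0.0081 0.0956 0.3132] close yaw -7.5 tilt 0.2 F [-0.   0.  -0.3] grip 0.500 0.0
w8 1543 x [-0.0394  0.0601] y [0.1132 0.1208 0.1274] 0.14335312926917548 yaw 0.115250486556981
t8 145 x [-0.0454  0.0552] y [0.1158 0.1237 0.131 ] 0.1430334805616258 yaw -0.2685842915754771
t 18.88 TCP w [ 0.6049 -0.1369  0.3139] s [0.0084 0.0957 0.3139] close yaw -7.5 tilt 0.1 F [0.2 0.6 0.3] grip 0.500 0.0
(0.008, 0.126, 0.25) -> [ 0.36  3.01 -6.39] rows 1.7
```

>>> step_arm([
  [0.02, 0.16, 0, 0, 0, 6, 0.5],
  [0.02, 0.16, 0, 0, 0, 6, 0.5],
  [0.02, 0.16, 0, 0, 0, 6, 0.5],
  [0.02, 0.16, 0, 0, 0, 6, 0.5],
  [0.02, 0.16, 0, 0, 0, 6, 0.5],
])

```text
time: 19.3
position: [0.6062, -0.1288, 0.3145]
tool_rot: [-1.737, -2.617, 0.0]
ft_force: [-0.1, 0.2, 0.4]
grip_width: 0.499
grip_force: 0.0
```

>>> step_arm([
  [0.02, 0.16, 0, 0, 0, 6, 0.5],
  [0.02, 0.16, 0, 0, 0, 6, 0.5],
  [0.02, 0.16, 0, 0, 0, 6, 0.5],
  [0.02, 0.16, 0, 0, 0, 6, 0.5],
  [0.02, 0.16, 0, 0, 0, 6, 0.5],
])

```text
time: 19.72
position: [0.6071, -0.1208, 0.3145]
tool_rot: [-1.001, -2.977, -0.0]
ft_force: [-0.3, 0.3, -0.3]
grip_width: 0.502
grip_force: 0.0
```

>>> step_arm([
  [0.02, 0.16, 0, 0, 0, 6, 0.5],
  [0.02, 0.16, 0, 0, 0, 6, 0.5],
  [0.02, 0.16, 0, 0, 0, 6, 0.5],
  [0.02, 0.16, 0, 0, 0, 6, 0.5],
  [0.02, 0.16, 0, 0, 0, 6, 0.5],
])

```text
time: 20.13
position: [0.6081, -0.1128, 0.3145]
tool_rot: [-0.196, -3.135, -0.0]
ft_force: [-0.1, 0.0, -0.7]
grip_width: 0.505
grip_force: 0.0
```

>>> step_arm([
  [0, 0, 0, 0, 0, 0, 0.5],
  [0, 0, 0, 0, 0, 0, 0.5],
  [0, 0, 0, 0, 0, 0, 0.5],
  [0, 0, 0, 0, 0, 0, 0.5],
  [0, 0, 0, 0, 0, 0, 0.5],
])

```text
time: 20.55
position: [0.6082, -0.1131, 0.3148]
tool_rot: [-0.207, -3.135, -0.0]
ft_force: [0.0, 0.6, -0.5]
grip_width: 0.497
grip_force: 0.0
```

Run:
```python
from jig import *
where()
n_,f,b="wrist","w9",(100,260,240,440)
snap(n_,f);w,d,im=pc(f,b);q=np.array([inv(x) for x in w]);m=(q[:,2]>.13)&(q[:,2]<.155)&(q[:,1]>.09)&(q[:,1]<.17)&(abs(q[:,0])<.08)
g=q[m];k=np.polyfit(g[:,0],g[:,1],1);print(f,len(g),"x",np.percentile(g[:,0],[1,99]).round(4),"y",np.percentile(g[:,1],[3,50,97]).round(4),np.median(g[:,2]),"yaw",np.degrees(k[0]))
path((.008,.1205,.118))
print(np.round(ctrl.get_state()['joint_positions'],2))
```

```text
t 20.55 TCP w [ 0.6082 -0.1131  0.3148] s [0.0085 0.1197 0.3148] close yaw 82.5 tilt 0.0 F [ 0.   0.6 -0.5] grip 0.497 0.0
w9 1554 x [-0.0405  0.0593] y [0.1143 0.1214 0.1294] 0.14312846759814873 yaw 0.4903540505229499
t 20.60 TCP w [ 0.6083 -0.1131  0.3149] s [0.0085 0.1197 0.3149] close yaw 82.5 tilt 0.0 F [ 0.3 -0.2  0. ] grip 0.499 0.0
(0.008, 0.1205, 0.118) -> [ -0.04   0.09 -19.69] rows 4.7
[ 0.67  0.29 -0.68  1.36  0.18  1.55  1.45]
```

>>> step_arm([
  [0.02, 0.2, -4, 0, 0, 0, 0.5],
  [0, 0, -4, 0, 0, 0, 0.5],
  [0, 0, -4, 0, 0, 0, 0.5],
  [0, 0, -3.5, 0, 0, 0, 0.5],
  [0, 0, -2.5, 0, 0, 0, 0.5],
])

```text
time: 21.02
position: [0.6066, -0.111, 0.1313]
tool_rot: [-0.205, -3.131, -0.001]
ft_force: [-0.4, 0.8, 0.1]
grip_width: 0.5
grip_force: 0.0
```

>>> step_arm([
  [0, 0, -1.6, 0, 0, 0, 0.5],
  [0, 0, 0, 0, 0, 0, 0.5],
  [0, 0, 0, 0, 0, 0, 0.3],
  [0, 0, 0, 0, 0, 0, 0.1],
  [0, 0, 0, 0, 0, 0, 0.1],
], force=45)

```text
time: 21.43
position: [0.6098, -0.111, 0.121]
tool_rot: [0.204, 3.132, -0.001]
ft_force: [0.3, -0.2, -0.0]
grip_width: 0.354
grip_force: 0.0
```

>>> step_arm([
  [0, 0, 0, 0, 0, 0, 0.1],
  [0, 0, 0, 0, 0, 0, 0.1],
  [0, 0, 0, 0, 0, 0, 0.1],
  [0, 0, 0, 0, 0, 0, 0.1],
  [0, 0, 0, 0, 0, 0, 0.1],
])

```text
time: 21.85
position: [0.6091, -0.1112, 0.12]
tool_rot: [0.205, 3.133, -0.001]
ft_force: [-1.3, -0.6, 6.2]
grip_width: 0.182
grip_force: 45.0
```

Run:
```python
from jig import *
where()
```

```text
t 21.85 TCP w [ 0.6091 -0.1112  0.12  ] s [0.0091 0.1216 0.12  ] close yaw 82.5 tilt 0.1 F [-1.3 -0.6  6.2] grip 0.182 45.0
```

>>> step_arm([
  [0, 0, 0.3, 0, 0, 0, 0.1],
  [0, 0, 0.3, 0, 0, 0, 0.1],
  [0, 0, 0.2, 0, 0, 0, 0.1],
  [0, 0, 0, 0, 0, 0, 0.1],
  [0, 0, 0, 0, 0, 0, 0.1],
])

```text
time: 22.27
position: [0.6078, -0.1108, 0.126]
tool_rot: [-0.204, -3.133, -0.001]
ft_force: [-0.0, -0.8, -8.2]
grip_width: 0.183
grip_force: 45.0
```

Run:
```python
from jig import *
where();print(ctrl.get_state()["torque"])
```

```text
t 22.27 TCP w [ 0.6078 -0.1108  0.126 ] s [0.0078 0.1219 0.126 ] close yaw 82.5 tilt 0.1 F [-0.  -0.8 -8.2] grip 0.183 45.0
[ 0.11505998 -0.11351857 -0.03699199]
```

>>> step_arm([
  [0.13, 1.0, 0, 0, 0, 0, 0.1],
  [0.13, 1.0, 0, 0, 0, 0, 0.1],
  [0.13, 1.0, 0, 0, 0, 0, 0.1],
  [0.13, 1.0, 0, 0, 0, 0, 0.1],
  [0.13, 1.0, 0, 0, 0, 0, 0.1],
])

```text
time: 22.68
position: [0.6151, -0.0587, 0.127]
tool_rot: [0.202, 3.135, 0.001]
ft_force: [-0.5, -0.5, -8.0]
grip_width: 0.183
grip_force: 45.0
```

>>> step_arm([
  [0.13, 1.0, 0, 0, 0, 0, 0.1],
  [0.13, 1.0, 0, 0, 0, 0, 0.1],
  [0.13, 1.0, 0, 0, 0, 0, 0.1],
  [0.13, 1.0, 0, 0, 0, 0, 0.1],
  [0, 0, 1.0, 0, 0, 0, 0.1],
])

```text
time: 23.1
position: [0.6187, -0.0168, 0.1353]
tool_rot: [-0.198, -3.132, -0.004]
ft_force: [-0.6, 0.9, -8.2]
grip_width: 0.179
grip_force: 45.0
```

>>> step_arm([
  [0, 0, 2.0, 0, 0, 0, 0.1],
  [0, 0, 2.0, 0, 0, 0, 0.1],
  [0, 0, 2.0, 0, 0, 0, 0.1],
  [0, 0, 2.0, 0, 0, 0, 0.1],
  [0, 0, 1.0, 0, 0, 0, 0.1],
])

```text
time: 23.52
position: [0.6215, -0.0212, 0.2307]
tool_rot: [0.205, 3.13, -0.001]
ft_force: [1.1, -0.6, -8.0]
grip_width: 0.182
grip_force: 45.0
```

Run:
```python
from jig import *
where();print(ctrl.get_state()["torque"])
# mat: depth/plane fit from top image dark region
c,im,d=snap("top","t10")
g=im.astype(int).sum(2);m=np.zeros_like(g,np.uint8);m[160:250,215:310]=(g[160:250,215:310]<150)
k,l,st,ce=cv2.connectedComponentsWithStats(m);i=1+np.argmax(st[1:,4]);print(st[i])
cn=cv2.findContours((l==i).astype(np.uint8),cv2.RETR_EXTERNAL,cv2.CHAIN_APPROX_NONE)[0][0][:,0]
w=np.array([at_z(c,a,b,.004)[:2] for a,b in cn],np.float32);r=cv2.minAreaRect(w);print("mat",r)
print(proj(c,ctrl.get_state()["position"]))
```

```text
t 23.52 TCP w [ 0.6215 -0.0212  0.2307] s [0.0096 0.2125 0.2307] close yaw 82.5 tilt 0.3 F [ 1.1 -0.6 -8. ] grip 0.182 45.0
[ 0.10696535 -0.25780601  0.02011411]
[285 169  13  13  27]
mat ((0.6599592566490173, 0.19497781991958618), (0.06599371135234833, 0.032514333724975586), 44.358524322509766)
[[355.80858952 165.54302149]]
```

Run:
```python
from jig import *
for f in("top0","side0"):
    c,im,d=load(f);g=im.astype(int).sum(2);
    B=(150,260,210,315) if f=="top0" else (245,360,205,345)
    print(np.median(g[195:215,250:275]) if f=="top0" else np.median(g[280:320,260:300]))
    m=np.zeros_like(g,np.uint8);m[B[0]:B[1],B[2]:B[3]]=(g[B[0]:B[1],B[2]:B[3]]<230)
    k,l,st,ce=cv2.connectedComponentsWithStats(m);i=1+np.argmax(st[1:,4]);print(st[i])
    cn=cv2.findContours((l==i).astype(np.uint8),cv2.RETR_EXTERNAL,cv2.CHAIN_APPROX_NONE)[0]
    cn=max(cn,key=len)[:,0]
    w=np.array([at_z(c,a,b,.004)[:2] for a,b in cn],np.float32);r=cv2.minAreaRect(w);print("mat",r)
```

```text
148.0
[ 226  169   72   71 4907]
mat ((0.5396680235862732, 0.3147435188293457), (0.26610133051872253, 0.2636859714984894), 0.41665568947792053)
104.0
[ 215  255  122   95 7124]
mat ((0.5433178544044495, 0.3152239918708801), (0.2687259018421173, 0.2686846852302551), 0.44961991906166077)
```

>>> step_arm([
  [-0.2, 1.0, 0, 0, 0, 0.5, 0.1],
  [-0.4, 2.0, 0, 0, 0, 0.5, 0.1],
  [-0.6, 2.8, 0, 0, 0, 0.5, 0.1],
  [-0.6, 2.8, 0, 0, 0, 0.5, 0.1],
  [-0.6, 2.8, 0, 0, 0, 0.5, 0.1],
])

```text
time: 23.98
position: [0.594, 0.0958, 0.225]
tool_rot: [-0.133, -3.135, -0.001]
ft_force: [0.3, 0.2, -7.5]
grip_width: 0.181
grip_force: 45.0
```

>>> step_arm([
  [-0.6, 2.8, 0, 0, 0, 0.5, 0.1],
  [-0.6, 2.8, 0, 0, 0, 0.5, 0.1],
  [-0.6, 2.8, 0, 0, 0, 0.5, 0.1],
  [-0.6, 2.8, 0, 0, 0, 0.5, 0.1],
  [-0.6, 2.8, 0, 0, 0, 0.5, 0.1],
])

```text
time: 24.4
position: [0.5636, 0.2356, 0.2251]
tool_rot: [-0.063, -3.138, 0.001]
ft_force: [1.4, -0.3, -8.4]
grip_width: 0.178
grip_force: 45.0
```

>>> step_arm([
  [-0.6, 2.8, 0, 0, 0, 0.5, 0.1],
  [-0.6, 2.8, 0, 0, 0, 0.5, 0.1],
  [-0.6, 2.8, 0, 0, 0, 0.5, 0.1],
  [-0.6, 2.8, 0, 0, 0, 0.5, 0.1],
  [-0.4, 1.7, 0, 0, 0, 0.5, 0.1],
])

```text
time: 24.82
position: [0.5337, 0.3672, 0.2251]
tool_rot: [0.011, -3.137, -0.003]
ft_force: [-0.8, 1.1, -8.3]
grip_width: 0.181
grip_force: 45.0
```

>>> step_arm([
  [0, 0, -2, 0, 0, 0.4, 0.1],
  [0, 0, -3, 0, 0, 0, 0.1],
  [0, 0, -3, 0, 0, 0, 0.1],
  [0, 0, -3, 0, 0, 0, 0.1],
  [0, 0, -2, 0, 0, 0, 0.1],
])

```text
time: 25.23
position: [0.5344, 0.3614, 0.0918]
tool_rot: [0.015, -3.135, 0.005]
ft_force: [-0.5, -0.3, -8.3]
grip_width: 0.182
grip_force: 45.0
```

>>> step_arm([
  [0, 0, -1, 0, 0, 0, 0.1],
  [0, 0, 0, 0, 0, 0, 0.1],
  [0, 0, 0, 0, 0, 0, 0.1],
  [0, 0, 0, 0, 0, 0, 0.1],
  [0, 0, 0, 0, 0, 0, 0.1],
])

```text
time: 25.65
position: [0.539, 0.3633, 0.089]
tool_rot: [-0.012, 3.139, 0.003]
ft_force: [0.8, 0.6, -7.6]
grip_width: 0.179
grip_force: 45.0
```

Run:
```python
from jig import *
p=where();print("to go",((.5415,.362,.049)-p)*100)
snap("wrist","w11");snap("side","s11")
```

```text
t 25.65 TCP w [0.539  0.3633 0.089 ] s [-0.1229  0.5828  0.089 ] close yaw 90.4 tilt 0.2 F [ 0.8  0.6 -7.6] grip 0.179 45.0
to go [ 0.24844929 -0.12685198 -3.99650548]
```

View pics/s11.png

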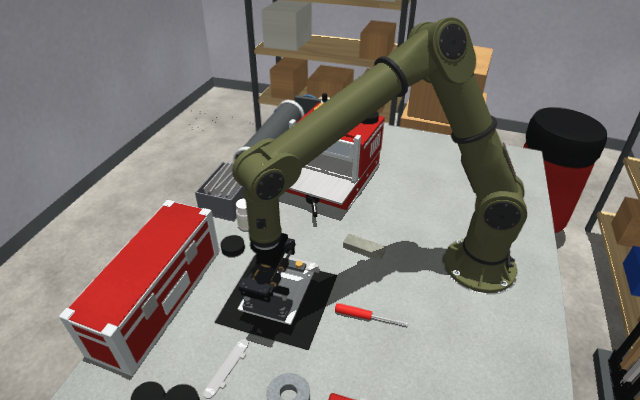

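The jig hangs level over the mat (around (275,295)) and the guard is still hooked up. I'll lower it slowly.

>>> step_arm([
  [0.2, -0.1, -1.0, 0, 0, 0, 0.1],
  [0, 0, -1.0, 0, 0, 0, 0.1],
  [0, 0, -0.8, 0, 0, 0, 0.1],
  [0, 0, -0.4, 0, 0, 0, 0.1],
  [0, 0, -0.2, 0, 0, 0, 0.1],
])

```text
time: 26.17
position: [0.5392, 0.3603, 0.051]
tool_rot: [0.012, -3.139, 0.002]
ft_force: [-0.5, -0.6, -7.5]
grip_width: 0.177
grip_force: 45.0
```

>>> step_arm([
  [0, 0, -0.1, 0, 0, 0, 0.1],
  [0, 0, -0.1, 0, 0, 0, 0.1],
  [0, 0, -0.1, 0, 0, 0, 0.1],
  [0, 0, -0.1, 0, 0, 0, 0.1],
  [0, 0, 0, 0, 0, 0, 0.1],
])

```text
time: 26.58
position: [0.5403, 0.3613, 0.0491]
tool_rot: [-0.012, 3.141, 0.001]
ft_force: [-0.6, 0.9, -7.2]
grip_width: 0.181
grip_force: 45.0
```

Run:
```python
from jig import *
p=where()
```

```text
t 26.58 TCP w [0.5403 0.3613 0.0491] s [-0.1213  0.5809  0.0491] close yaw 90.4 tilt 0.0 F [-0.6  0.9 -7.2] grip 0.181 45.0
```

>>> step_arm([
  [0, 0, -0.1, 0, 0, 0, 0.1],
  [0, 0, -0.1, 0, 0, 0, 0.1],
  [0, 0, -0.1, 0, 0, 0, 0.1],
  [0, 0, -0.1, 0, 0, 0, 0.1],
  [0, 0, 0, 0, 0, 0, 0.1],
])

```text
time: 27.0
position: [0.5404, 0.3613, 0.049]
tool_rot: [-0.012, 3.14, -0.002]
ft_force: [-7.0, -6.7, 14.8]
grip_width: 0.182
grip_force: 45.0
```

Run:
```python
from jig import *
p=where()
```

```text
t 27.00 TCP w [0.5404 0.3613 0.049 ] s [-0.1212  0.581   0.049 ] close yaw 90.4 tilt 0.1 F [-7.  -6.7 14.8] grip 0.182 45.0
```

>>> step_arm([
  [0, 0, 0.2, 0, 0, 0, 0.1],
  [0, 0, 0.1, 0, 0, 0, 0.1],
  [0, 0, 0, 0, 0, 0, 0.1],
  [0, 0, 0, 0, 0, 0, 0.2],
  [0, 0, 0, 0, 0, 0, 0.25],
], force=10)

```text
time: 27.42
position: [0.541, 0.3618, 0.0485]
tool_rot: [-0.012, 3.14, 0.003]
ft_force: [-0.1, 0.4, 0.8]
grip_width: 0.219
grip_force: 0.0
```

>>> step_arm([
  [0, 0, 0, 0, 0, 0, 0.35],
  [0, 0, 0, 0, 0, 0, 0.45],
  [0, 0, 0, 0, 0, 0, 0.5],
  [0, 0, 0, 0, 0, 0, 0.5],
  [0, 0, 0, 0, 0, 0, 0.5],
])

```text
time: 27.83
position: [0.5402, 0.3611, 0.0478]
tool_rot: [-0.012, 3.142, 0.0]
ft_force: [-0.5, 1.0, -0.9]
grip_width: 0.479
grip_force: 0.0
```

>>> step_arm([
  [0, 0, 2, 0, 0, 0, 0.5],
  [0, 0, 3, 0, 0, 0, 0.5],
  [0, 0, 4, 0, 0, 0, 0.5],
  [0, 0, 4, 0, 0, 0, 0.5],
  [0, 0, 4, 0, 0, 0, 0.5],
])

```text
time: 28.25
position: [0.5398, 0.3609, 0.2195]
tool_rot: [0.013, -3.141, 0.0]
ft_force: [0.8, -0.1, 1.0]
grip_width: 0.504
grip_force: 0.0
```

>>> step_arm([
  [0, 0, 4, 0, 0, 0, 0.5],
  [0, 0, 4, 0, 0, 0, 0.5],
  [0, 0, 4, 0, 0, 0, 0.5],
  [0, 0, 4, 0, 0, 0, 0.5],
  [0, 0, 2, 0, 0, 0, 0.5],
])

```text
time: 28.67
position: [0.5404, 0.3618, 0.4036]
tool_rot: [-0.012, 3.136, 0.006]
ft_force: [0.1, 0.5, 0.7]
grip_width: 0.498
grip_force: 0.0
```

Run:
```python
from jig import *
p=where()
snap("top","t12");snap("side","s12");snap("wrist","w12")
for f in("t12","s12","w12"):
    w,d,im=pc(f);m=(abs(w[:,0]-.54)<.12)&(abs(w[:,1]-.315)<.13)
    for lo,hi,nm in((.008,.02,"base"),(.063,.085,"bar")):
        k=m&(w[:,2]>lo)&(w[:,2]<hi);g=w[k]
        if len(g)>20:
            print(f,nm,k.sum(),np.percentile(g,[2,98],0).round(3).tolist(),np.median(g[:,2]).round(4))
path((-.05,-.0545,.40))
```

```text
t 28.67 TCP w [0.5404 0.3618 0.4036] s [-0.1213  0.5815  0.4036] close yaw 90.4 tilt 0.4 F [0.1 0.5 0.7] grip 0.498 0.0
t12 base 161 [[0.429, 0.19, 0.008], [0.655, 0.431, 0.017]] 0.0114
s12 base 1269 [[0.47, 0.248, 0.008], [0.617, 0.417, 0.019]] 0.011
s12 bar 225 [[0.494, 0.356, 0.064], [0.591, 0.371, 0.076]] 0.0721
w12 base 6198 [[0.468, 0.258, 0.009], [0.615, 0.402, 0.013]] 0.0108
w12 bar 751 [[0.492, 0.354, 0.068], [0.59, 0.369, 0.074]] 0.0721
t 28.82 TCP w [0.5403 0.362  0.4001] s [-0.1214  0.5817  0.4001] close yaw 90.5 tilt 0.2 F [-0.5  0.3 -0.9] grip 0.494 0.0
(-0.05, -0.0545, 0.4) -> [-1.310e+00 -6.401e+01 -1.000e-02] rows 15.4
```

>>> step_arm([
  [0, -1.3, 0, 0, 0, 0, 0.5],
  [-0.06, -2.7, 0, 0, 0, -0.4, 0.5],
  [-0.06, -2.8, 0, 0, 0, -0.4, 0.5],
  [-0.06, -2.8, 0, 0, 0, -0.4, 0.5],
  [-0.06, -2.8, 0, 0, 0, -0.4, 0.5],
])

```text
time: 29.23
position: [0.5372, 0.2354, 0.3957]
tool_rot: [-0.032, -3.139, 0.002]
ft_force: [1.3, -0.2, 0.4]
grip_width: 0.499
grip_force: 0.0
```

>>> step_arm([
  [-0.06, -2.8, 0, 0, 0, -0.4, 0.5],
  [-0.06, -2.8, 0, 0, 0, -0.4, 0.5],
  [-0.06, -2.8, 0, 0, 0, -0.4, 0.5],
  [-0.06, -2.8, 0, 0, 0, -0.4, 0.5],
  [-0.06, -2.8, 0, 0, 0, -0.4, 0.5],
])

```text
time: 29.65
position: [0.534, 0.0951, 0.3961]
tool_rot: [-0.088, -3.138, 0.001]
ft_force: [0.7, -0.7, -0.9]
grip_width: 0.502
grip_force: 0.0
```

>>> step_arm([
  [-0.06, -2.8, 0, 0, 0, -0.4, 0.5],
  [-0.06, -2.8, 0, 0, 0, -0.4, 0.5],
  [-0.06, -2.8, 0, 0, 0, -0.4, 0.5],
  [-0.06, -2.8, 0, 0, 0, -0.4, 0.5],
  [-0.06, -2.8, 0, 0, 0, -0.4, 0.5],
])

```text
time: 30.07
position: [0.5308, -0.0447, 0.3961]
tool_rot: [-0.143, -3.136, -0.0]
ft_force: [0.4, 0.9, -0.6]
grip_width: 0.5
grip_force: 0.0
```

>>> step_arm([
  [-0.06, -2.8, 0, 0, 0, -0.4, 0.5],
  [-0.06, -2.8, 0, 0, 0, -0.4, 0.5],
  [-0.06, -2.8, 0, 0, 0, -0.4, 0.5],
  [-0.06, -2.8, 0, 0, 0, -0.4, 0.5],
  [-0.06, -2.8, 0, 0, 0, -0.3, 0.5],
])

```text
time: 30.48
position: [0.5278, -0.1845, 0.396]
tool_rot: [-0.195, -3.133, -0.001]
ft_force: [1.2, -0.2, -0.2]
grip_width: 0.501
grip_force: 0.0
```

>>> step_arm([
  [-0.06, -2.8, 0, 0, 0, 0, 0.5],
  [-0.06, -2.5, 0, 0, 0, 0, 0.5],
  [0, -1.7, 0, 0, 0, 0, 0.5],
  [0, 0, 0, 0, 0, 0, 0.5],
  [0, 0, 0, 0, 0, 0, 0.5],
])

```text
time: 30.9
position: [0.5271, -0.2533, 0.3963]
tool_rot: [-0.196, -3.133, -0.003]
ft_force: [0.1, 0.8, 1.1]
grip_width: 0.501
grip_force: 0.0
```

>>> step_arm([
  [0, 0, 0, 0, 0, 0, 0.5],
  [0, 0, 0, 0, 0, 0, 0.5],
  [0, 0, 0, 0, 0, 0, 0.5],
  [0, 0, 0, 0, 0, 0, 0.5],
  [0, 0, 0, 0, 0, 0, 0.5],
])

```text
time: 31.32
position: [0.5277, -0.2522, 0.3981]
tool_rot: [0.192, 3.135, -0.0]
ft_force: [1.0, -0.7, -0.2]
grip_width: 0.501
grip_force: 0.0
```

Run:
```python
from jig import *
snap("wrist","w13")
w,d,im=pc("w13",(100,260,200,420));q=np.array([inv(x) for x in w]);m=(q[:,2]>.29)&(q[:,2]<.34)&(q[:,0]<-.02)&(q[:,0]>-.11)&(abs(q[:,1]+.05)<.03);g=q[m]
print(len(g),np.percentile(g,[2,50,98],0).round(4))
path((-.05,-.0545,.290))
```

```text
1976 [[-0.0909 -0.0618  0.3089]
 [-0.0581 -0.0539  0.3147]
 [-0.0215 -0.0467  0.3169]]
t 31.37 TCP w [ 0.5277 -0.2524  0.3981] s [-0.053  -0.029   0.3981] close yaw 83.0 tilt 0.0 F [ 0.9 -0.1 -0.2] grip 0.497 0.0
(-0.05, -0.0545, 0.29) -> [ -0.04  -2.56 -10.81] rows 2.7
```

>>> step_arm([
  [0, -1.3, 0, 0, 0, 0, 0.5],
  [0, -1.2, 0, 0, 0, 0, 0.5],
  [0, 0, -3, 0, 0, 0, 0.5],
  [0, 0, -3.5, 0, 0, 0, 0.5],
  [0, 0, -2.5, 0, 0, 0, 0.5],
])

```text
time: 31.78
position: [0.5266, -0.2801, 0.3052]
tool_rot: [-0.197, -3.134, -0.001]
ft_force: [-0.1, 0.1, -0.3]
grip_width: 0.499
grip_force: 0.0
```

>>> step_arm([
  [0, 0, -1.8, 0, 0, 0, 0.5],
  [0, 0, 0, 0, 0, 0, 0.5],
  [0, 0, 0, 0, 0, 0, 0.5],
  [0, 0, 0, 0, 0, 0, 0.3],
  [0, 0, 0, 0, 0, 0, 0.1],
], force=35)

```text
time: 32.2
position: [0.5284, -0.2787, 0.2919]
tool_rot: [0.194, 3.133, -0.002]
ft_force: [-0.9, 0.4, 0.2]
grip_width: 0.422
grip_force: 0.0
```

>>> step_arm([
  [0, 0, 0, 0, 0, 0, 0.1],
  [0, 0, 0, 0, 0, 0, 0.1],
  [0, 0, 0, 0, 0, 0, 0.1],
  [0, 0, 0, 0, 0, 0, 0.1],
  [0, 0, 0, 0, 0, 0, 0.1],
])

```text
time: 32.62
position: [0.5278, -0.2783, 0.2905]
tool_rot: [0.194, 3.135, -0.001]
ft_force: [0.1, -0.8, 2.9]
grip_width: 0.169
grip_force: 35.0
```

```bash
python3 st.py
```

```text
t 32.62 TCP w [ 0.5278 -0.2783  0.2905] s [-0.0494 -0.0547  0.2905] close yaw 82.9 tilt 0.1 F [ 0.1 -0.8  2.9] grip 0.169 35.0
0.5479628006995401 0.05959800542631924 slot end y,z rel notch -0.000675950651926549 -0.00011498894846545538
```

>>> step_arm([
  [-0.01, -0.1, 0.4, 0, 0, 0, 0.1],
  [-0.01, -0.1, 0.4, 0, 0, 0, 0.1],
  [0, 0, 0.4, 0, 0, 0, 0.1],
  [0, 0, 0.5, 0, 0, 0, 0.1],
  [0, 0, 0.4, 0, 0, 0, 0.1],
])

```text
time: 33.03
position: [0.5277, -0.2787, 0.311]
tool_rot: [-0.191, -3.136, -0.003]
ft_force: [2.7, 2.3, -5.3]
grip_width: 0.17
grip_force: 35.0
```

>>> step_arm([
  [0, 0, 0, 0, 0, 0, 0.1],
  [0, 0, 0, 0, 0, 0, 0.1],
  [0, 0, 0, 0, 0, 0, 0.1],
  [0, 0, 0, 0, 0, 0, 0.1],
  [0, 0, 0, 0, 0, 0, 0.1],
])

```text
time: 33.45
position: [0.5276, -0.2796, 0.3109]
tool_rot: [0.193, 3.135, 0.001]
ft_force: [2.9, 3.5, -3.8]
grip_width: 0.174
grip_force: 35.0
```

```bash
python3 st.py
```

```text
t 33.45 TCP w [ 0.5276 -0.2796  0.3109] s [-0.0495 -0.0561  0.3109] close yaw 83.0 tilt 0.0 F [ 2.9  3.5 -3.8] grip 0.174 35.0
0.5632335895376257 0.08081961248900338 slot end y,z rel notch -0.001713847307459583 0.02046225619986841
```

>>> step_arm([
  [0.11, 0.85, 0.38, 0, 0, 0, 0.1],
  [0.12, 0.9, 0.38, 0, 0, 0, 0.1],
  [0.12, 0.9, 0.3, 0, 0, 0, 0.1],
  [0.12, 0.9, 0.2, 0, 0, 0, 0.1],
  [0.11, 0.85, 0.1, 0, 0, 0, 0.1],
])

```text
time: 33.87
position: [0.5332, -0.2389, 0.3253]
tool_rot: [0.198, 3.133, -0.008]
ft_force: [4.6, -3.1, -5.1]
grip_width: 0.172
grip_force: 35.0
```

>>> step_arm([
  [0, 0, 0, 0, 0, 0, 0.1],
  [0, 0, 0, 0, 0, 0, 0.1],
  [0, 0, 0, 0, 0, 0, 0.1],
  [0, 0, 0, 0, 0, 0, 0.1],
  [0, 0, 0, 0, 0, 0, 0.1],
])

```text
time: 34.28
position: [0.5333, -0.2376, 0.3245]
tool_rot: [0.196, 3.134, -0.002]
ft_force: [4.3, -1.5, -4.6]
grip_width: 0.174
grip_force: 35.0
```

```bash
python3 st.py
```

```text
t 34.28 TCP w [ 0.5333 -0.2376  0.3245] s [-0.0493 -0.0136  0.3245] close yaw 82.8 tilt 0.1 F [ 4.3 -1.5 -4.6] grip 0.174 35.0
0.13027656408661822 0.07907542375119228 slot end y,z rel notch 0.03060733055456389 0.03039750404286079
```

>>> step_arm([
  [0.02, 0.15, -0.4, 0, 0, 0, 0.1],
  [0.02, 0.15, -0.7, 0, 0, 0, 0.1],
  [0, 0, -0.8, 0, 0, 0, 0.1],
  [0, 0, -0.8, 0, 0, 0, 0.1],
  [0, 0, -0.8, 0, 0, 0, 0.1],
])

```text
time: 34.7
position: [0.5337, -0.2348, 0.2889]
tool_rot: [0.196, 3.134, -0.003]
ft_force: [6.0, -3.1, -4.1]
grip_width: 0.17
grip_force: 35.0
```

>>> step_arm([
  [0, 0, -0.8, 0, 0, 0, 0.1],
  [0, 0, -0.8, 0, 0, 0, 0.1],
  [0, 0, -0.8, 0, 0, 0, 0.1],
  [0, 0, -0.6, 0, 0, 0, 0.1],
  [0, 0, -0.4, 0, 0, 0, 0.1],
])

```text
time: 35.12
position: [0.5337, -0.2348, 0.2546]
tool_rot: [0.196, 3.134, -0.003]
ft_force: [6.4, -3.2, -3.7]
grip_width: 0.171
grip_force: 35.0
```

>>> step_arm([
  [0, 0, -0.3, 0, 0, 0, 0.1],
  [0, 0, -0.2, 0, 0, 0, 0.1],
  [0, 0, -0.2, 0, 0, 0, 0.1],
  [0, 0, -0.1, 0, 0, 0, 0.1],
  [0, 0, -0.1, 0, 0, 0, 0.1],
])

```text
time: 35.53
position: [0.5338, -0.2351, 0.2488]
tool_rot: [0.196, 3.133, -0.006]
ft_force: [-1.0, -3.2, 11.5]
grip_width: 0.17
grip_force: 35.0
```

```bash
python3 st.py
```

```text
t 35.53 TCP w [ 0.5338 -0.2351  0.2488] s [-0.0492 -0.0111  0.2488] close yaw 82.8 tilt 0.3 F [-1.  -3.2 11.5] grip 0.170 35.0
0.1061211992097087 0.003110385286337697 slot end y,z rel notch 0.032526229840416754 -0.045339660475570115
```

>>> step_arm([
  [0, 0, 0.2, 0, 0, 0, 0.1],
  [0, 0, 0, 0, 0, 0, 0.1],
  [0, 0, 0, 0, 0, 0, 0.1],
  [0, 0, 0, 0, 0, 0, 0.1],
  [0, 0, 0, 0, 0, 0, 0.1],
], force=12)

```text
time: 35.95
position: [0.5339, -0.2329, 0.2488]
tool_rot: [0.193, 3.135, -0.0]
ft_force: [5.1, -2.0, 0.9]
grip_width: 0.176
grip_force: 12.0
```

>>> step_arm([
  [0, 0, 0, 0, 0, 0, 0.1],
  [0, 0, 0, 0, 0, 0, 0.1],
  [0, 0, 0, 0, 0, 0, 0.1],
  [0, 0, 0, 0, 0, 0, 0.1],
  [0, 0, 0, 0, 0, 0, 0.1],
], force=4)

```text
time: 36.37
position: [0.5338, -0.2327, 0.2487]
tool_rot: [0.193, 3.135, 0.0]
ft_force: [4.8, -1.1, 3.2]
grip_width: 0.18
grip_force: 4.0
```

```bash
python3 st.py
python3 - <<'E'
from jig import *
# guard edge height from side camera: compare profile of lower frame with initial picture
snap("side","s14")
_,a,da=load("side0");_,b,db=load("s14")
R=(125,185,290,352)
A=cv2.cvtColor(a[R[0]:R[1],R[2]:R[3]].copy(),cv2.COLOR_RGB2GRAY)[:, :].astype(np.float32);B=cv2.cvtColor(b[R[0]:R[1],R[2]:R[3]].copy(),cv2.COLOR_RGB2GRAY).astype(np.float32)
for u in (302,306,310,334,338,342):
    print(u,a[140:180:1,u,1].tolist());print("   ",b[140:180,u,1].tolist())
E
```

```text
t 36.37 TCP w [ 0.5338 -0.2327  0.2487] s [-0.0495 -0.0087  0.2487] close yaw 83.0 tilt 0.0 F [ 4.8 -1.1  3.2] grip 0.180 4.0
0.08257454523559235 0.002804209030273619 slot end y,z rel notch 0.03440154101044307 -0.04546837825011568
302 [20, 18, 18, 19, 190, 237, 145, 119, 109, 106, 106, 106, 114, 123, 125, 127, 127, 127, 142, 131, 120, 120, 114, 45, 30, 27, 19, 15, 14, 31, 161, 166, 167, 167, 49, 42, 96, 95, 97, 95]
    [19, 17, 17, 17, 186, 234, 140, 117, 106, 103, 102, 103, 103, 115, 123, 123, 123, 124, 139, 128, 118, 117, 110, 90, 90, 91, 114, 210, 212, 212, 211, 210, 209, 209, 207, 207, 209, 208, 211, 209]
306 [17, 19, 19, 19, 17, 191, 239, 143, 119, 118, 125, 127, 127, 127, 127, 128, 128, 127, 127, 144, 131, 125, 121, 125, 50, 31, 26, 17, 15, 15, 78, 241, 242, 241, 199, 47, 41, 98, 94, 98]
    [17, 17, 18, 19, 17, 186, 237, 139, 116, 114, 122, 123, 124, 124, 124, 124, 123, 123, 124, 139, 127, 121, 117, 122, 92, 89, 91, 91, 209, 211, 209, 209, 209, 212, 212, 210, 209, 207, 206, 208]
310 [17, 19, 18, 18, 29, 79, 207, 241, 143, 119, 124, 126, 127, 127, 118, 115, 114, 115, 129, 136, 
[... 705 characters left out ...]
 56, 55, 56, 71, 115, 126, 121, 121, 124, 113, 112, 113, 122, 127, 135, 134, 138, 136, 135, 125, 119, 117, 115, 117, 119, 138, 108, 208, 216, 214]
    [25, 52, 56, 55, 54, 54, 53, 53, 54, 53, 53, 53, 53, 68, 111, 122, 118, 118, 125, 125, 125, 125, 126, 126, 123, 123, 124, 125, 129, 122, 117, 114, 106, 88, 88, 90, 90, 91, 91, 90]
342 [25, 26, 54, 56, 57, 54, 54, 56, 54, 55, 55, 56, 55, 57, 71, 115, 126, 120, 120, 126, 128, 129, 128, 127, 127, 129, 134, 135, 135, 135, 123, 117, 117, 119, 92, 92, 89, 91, 212, 216]
    [20, 25, 53, 55, 55, 53, 53, 53, 54, 54, 53, 54, 53, 55, 69, 111, 123, 116, 119, 123, 123, 125, 126, 125, 125, 124, 124, 123, 124, 128, 120, 115, 113, 115, 89, 88, 86, 87, 89, 91]
```

The guard's frame edges sit on exactly the same pixels as at the start, so it is fully down. Releasing.

>>> step_arm([
  [0, 0, 0, 0, 0, 0, 0.2],
  [0, 0, 0, 0, 0, 0, 0.25],
  [0, 0, 0, 0, 0, 0, 0.35],
  [0, 0, 0, 0, 0, 0, 0.45],
  [0, 0, 0, 0, 0, 0, 0.5],
])

```text
time: 36.83
position: [0.5329, -0.2329, 0.2479]
tool_rot: [-0.194, -3.134, -0.001]
ft_force: [-0.4, -0.4, -0.1]
grip_width: 0.396
grip_force: 0.0
```

>>> step_arm([
  [0, 0, 0, 0, 0, 0, 0.5],
  [0, 0, 1.5, 0, 0, 0, 0.5],
  [0, 0, 3, 0, 0, 0, 0.5],
  [0, 0, 4, 0, 0, 0, 0.5],
  [0, 0, 4, 0, 0, 0, 0.5],
])

```text
time: 37.25
position: [0.5327, -0.2328, 0.3741]
tool_rot: [-0.193, -3.133, -0.001]
ft_force: [0.8, 0.8, 0.7]
grip_width: 0.499
grip_force: 0.0
```

>>> step_arm([
  [-1, 0, 2, 0, 0, 0, 0.5],
  [-2, -2, 0, 0, 0, 0, 0.5],
  [-1, -2, 0, 0, 0, 0, 0.5],
  [0, 0, 0, 0, 0, 0, 0.5],
  [0, 0, 0, 0, 0, 0, 0.5],
])

```text
time: 37.67
position: [0.4926, -0.2745, 0.3934]
tool_rot: [-0.199, -3.135, 0.0]
ft_force: [0.7, 0.4, -0.6]
grip_width: 0.501
grip_force: 0.0
```

Run:
```python
from jig import *
where();_,a,_=snap("side","s15");_,b,_=snap("top","t15")
A=cv2.resize(a[85:345,200:390],(570,780)); 
C=np.hstack([cv2.resize(a[85:345,200:390],(438,600)),cv2.resize(b[130:280,170:300],(361,416)) if 0 else cv2.copyMakeBorder(cv2.resize(b[125:275,170:525],(362,153)),0,447,0,0,cv2.BORDER_CONSTANT)])
cv2.imwrite("pics/f15.png",C[:,:,::-1])
```

```text
t 37.67 TCP w [ 0.4926 -0.2745  0.3934] s [-0.0848 -0.0555  0.3934] close yaw 82.7 tilt 0.0 F [ 0.7  0.4 -0.6] grip 0.501 0.0
```

View pics/f15.png

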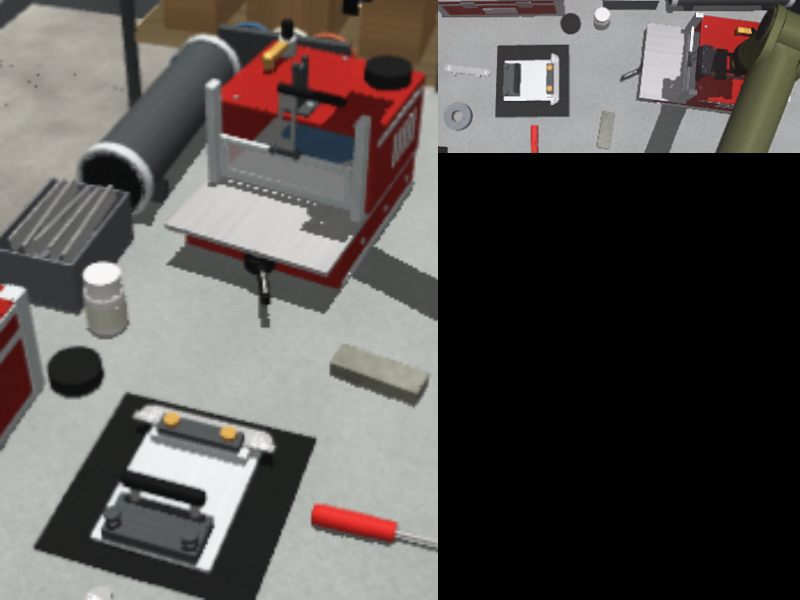

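Final view: the jig lies flat mid-mat (crop (180,485)), the guard is down, the stay is upright and the other things are where they were. One last numeric check of the switch angle.

Run:
```python
from jig import *
for f in("t15","s15","t8","w9"):
    w,d,im=pc(f);m=(abs(w[:,0]-.58)<.2)&(abs(w[:,1]+.02)<.1)&(w[:,2]>.035)&(w[:,2]<.064);w=w[m]
    q=np.array([inv(x) for x in w]).reshape(-1,3);q=q[(q[:,1]>.165)&(q[:,1]<.235)&(abs(q[:,0])<.11)]
    if len(q)<6:print(f,len(q));continue
    c0=q.mean(0);a=.55+np.arctan2(-(c0[0]+.02),c0[1]-.128);k=np.linalg.svd(q[:,:2]-c0[:2])[2][0];k*=np.sign(k[1]);print(f,len(q),c0.round(4),"theta by centre",a.round(3),"by line",(.55+np.arctan2(-k[0],k[1])).round(3))
```

```text
t15 61 [-0.0622  0.1882  0.0546] theta by centre 1.161 by line 1.131
s15 59 [-0.0569  0.1943  0.0533] theta by centre 1.057 by line 1.104
t8 49 [-0.065   0.1927  0.0545] theta by centre 1.158 by line 1.134
w9 358 [-0.0618  0.1954  0.0549] theta by centre 1.105 by line 1.103
```

The switch is at about 1.10 rad, its off stop, so I'm handing in.

```bash
python3 -c "
from bench import ctrl
print(ctrl.close_job())"
```

```text
the job is handed in; nothing more can be done
None
```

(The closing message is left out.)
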